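# Turn the sharpening stone to its fine side and lock it in its holder

## Robot

A 6-joint arm with a two-finger parallel gripper is mounted at the origin on a cart in front of the work surface, level with it; the furniture and walls round the work are solid. World frame = base frame: x ahead of the robot, y to its left, z up, the work surface at z = 0. Lengths are in mm, angles in rad, forces in N, time in s.
With the tool pointing down it reaches from about 350 to 775 mm from the base axis. Payload 7.3 kg.
Tool frame: the origin (TCP) lies at the very end of the fingers, on their centre line; the grasp point (between the pads) lies 19 mm behind it; z points along the fingers, y is the line along which they close (so a half turn about z gives the same grasp; the last joint's range is limited). The gripper opens to 92 mm and grips with 3 to 60 N. Pads are 19 mm wide; open, the fingers measure 130 mm over their backs; the gripper's body (75 mm by 190 mm) begins 47 mm behind the grasp point.
Start: joints at [1.117, 0.342, 1.524, -0, 1.275, -0.146], TCP at [159.041, 500.351, 226.741] pointing down, gripper open.
Joint ranges: [-2.53, 2.53], [-0.77, 2.02], [0.04, 2.7], [-1, 4.14], [0.28, 2.66], [-3.11, 3.11]. Speed limits (rad/s): [2.57, 2.57, 3.14, 3.14, 3.14, 3.14].

## Interface

Orientations are given as [roll, pitch, yaw] about the fixed x, y, z axes, in that order (R = Rz(yaw) Ry(pitch) Rx(roll)).
In Python, from plant import get_obs, optics, ticket, finder gives the robot as it stands.
- The arm moves only by the tool send_rows, never from a script. Its arguments are lists of equal length, an entry for each row: "offset": the shift along the tool's x, y, z scaled (see below), a list of three; "delta_rot": the turn, a rotation vector about the tool's x, y, z scaled (see below), a list of three. In form: {"offset": [[dx, dy, dz], ...], "delta_rot": [[rx, ry, rz], ...]}. A call has 1 to 8 rows; each row is the pose to reach, as a shift and turn from the pose commanded when the call began, along the tool's axes at that moment, turning the shorter way round; what a row does not reach only later rows make up. The controller multiplies each number of a shift by 120 mm and each number of a turn by 360 degrees. A row lasts 1/8 s, in which the tool goes at most 62.5 mm and 10.7 degrees, less where a joint would pass 70% of its speed; a pose out of reach is approached as far as the arm can. A call with a number of a shift or a turn outside -1 to 1 is refused whole. A call with a gripper value outside its range is refused whole. "grip" is the opening, from 0 (shut) to 1 (fully open), set as the call begins (left out, the last holds). The fingers move at their own pace and stop on an object; the grip force is fixed at half the most. Time passes only in rows, so rows that repeat a pose let the fingers close. It gives the time, the measured TCP pose, the force, the opening and the grip force at its end, in the units of the state.
- get_obs(): the state, without advancing time (a new reading comes with each control period).
- optics.capture(name): name is "scene" or "top" or "wrist"; returns the picture (400x640x3 uint8, red, green, blue); there is no depth.
- optics.get_calibration(name): a dict with "fx", "fy", "cx", "cy" (pixels), "world_from_camera" (4x4, takes a point from camera to world coordinates). Camera axes: x right, y down, z forward; pixel columns grow to the right and rows downward; lengths in mm; the calibration is good to about 2 mm. The wrist camera is an equidistant fisheye: a pixel r from the principal point sees the ray r / f radians off the axis. A picture is of the moment at which its call begins: read the wrist's pose just before it. get_calibration takes no time and is no camera call; for the wrist camera it gives the pose at the moment of the call.
- ticket.close_job(): hands the job in; it is judged then, once.
Trained networks look in the newest picture that a camera, given by its name, has taken for a name from the list of things; names that differ only in an ending like _2 or _b are one class to them, and where a whole thing is asked for, a point or a joint stands for the part that bears it (a point fixed in the world has none). Each returns a list of dicts, best first, with "confidence" (0 to 1); they miss things now and then, are a little off and sometimes report something else, mostly with a low value. They report only what shows in the picture. A call takes as long as a camera call.
- finder.boxes_of(target, camera): "box" ([left, top, right, bottom] in pixels, round what is visible of it).
- finder.silhouettes(target, camera): "region" (400x640 bool, what is visible of it) and "box" ([left, top, right, bottom] in pixels, round what is visible of it).
- finder.pinpoint(target, camera): "uv" ([column, row] in pixels: a listed point, or the origin of a listed thing).
The state is a dict: "time": time; "joint_positions": joint angles; "dq": joint speeds; "tau": joint torques, N m; "tool_pos": TCP position; "tcp_rot": TCP orientation; "contact_force": force on the tool from outside, world axes, zero at the start; "moment": the same for the moment, N m; "grip_width": finger opening in mm; "finger_force": force on a finger pad.
Only numpy, scipy, OpenCV 4.12 (cv2) and the standard library are available. Lean on these libraries where they do the work, as an engineer would, in place of code of your own. Each camera call takes 0.05 s, during which the arm holds its last target. There are 200 camera calls.

## Task

The coarse honing is done: turn the sharpening stone over so that its tan fine face is up, set it down in the seat of its wooden holder and swing the cam lever fully home so that the stone is locked against the end stop. The stone is brittle: keep hold of it until it rests, never let it drop or topple, and leave the gouge, the oil can and the walnut offcut where they are.

Things in the scene. Friction and masses are not known exactly. Their poses are not given: they have to be found in the camera images.
- stone: Sharpening stone, a flat bar 50 (x) x 125 (y) x 20 mm (z), 0.3 kg: half its thickness is dark grey (coarse), half tan (fine). Origin at its centre; y runs along its length, +z points out of the grey face, -z out of the tan face. It starts flat on the work surface beside the holder, grey face up, its centre 10 mm above the surface.
- holder: Fixed holder of pale beech, dark fittings. Origin on the work surface under the stone's locked place; y along the seat, +y to the end stop, -y to the cam lever, z up. Board from y = -110 to +88 mm, 92 mm wide; a waist (|y| < 32 mm) is only 34 mm wide, leaving room for fingers beside the stone down to the work surface. A locked stone has its centre at x = 0, y = 0, z = 28 mm.
- seat (a point): Point on the flat seat (18 mm above the work surface) at the centre of the stone's locked place; axes as the holder's. Four corner cheeks, 7 mm high above the seat, stand at |y| = 37 to 58 mm with inner faces at x = -28 and +28 mm (3 mm play each side). Lever open, the seat is 131 mm long, from the stop at y = +62.5 to the cam at y = -68.5 mm, so the stone has 6 mm play.
- stop (a point): Middle of the end stop's face, at y = +62.5 mm in the holder's frame, at the height of the seat; axes as the holder's. The stop is a dark wooden bar 66 mm wide, 18 mm thick, 12 mm high above the seat. The lever's cam pushes the stone's end against it.
- lever (a joint): Dark wooden cam lever on an upright pivot at x = 0, y = -88.5 mm of the holder. In rad: 0 = open, the arm points to the holder's +x (14 degrees towards +y); closes clockwise seen from above. The 20 mm radius cam (7 mm throw) grips the stone from about 1.3; home is about 1.8, the arm pointing straight away from the stone (-y); hard end at 1.9. Starts at 0 to 0.25; stays where left.
- lever_knob (a point): Grip point on the lever's round upright knob, on the knob's axis, 62 mm from the lever's pivot and 50 mm above the work surface. The knob is 17 to 19 mm across and stands from 21 to 63 mm above the work surface; the arm and the cam lie from 21 to 33 mm.
- gouge: Carving gouge with a wooden handle, 244 mm long, lying behind the work. To be left alone.
- oil_can: Small grey oil can with a pale spout, 62 mm across, 133 mm high, standing behind the work. To be left alone.
- offcut: Dark walnut offcut, a block 50 x 70 x 40 mm, lying behind the work. To be left alone.

How it is judged (in metres and radians):
On the way, in this order (a step that is already met when the one before it is completed fails the run):
1. the stone lies in the holder's seat, tan face up, the lever not yet closed (angle between stone's own z axis and vertical above 3.06 rad and horizontal distance between stone and seat below 0.012 m and z of stone in the frame of seat below 0.013 m and value of joint lever below 1.2 rad), for 0.2 s.
2. the lever is swung home against the stone (value of joint lever above 1.5 rad), for 0.2 s.
At the end, for the whole second after the job is handed in: The stone lies flat on the holder's seat (within 2 mm in height and 3 degrees), tan face up, between the four cheeks and within 2 mm of touching the end stop; the lever is swung to more than 1.5 rad so that its cam holds the stone; nothing moves (angle between stone's own z axis and vertical above 3.08 rad and z of stone in the frame of seat between 0.008 and 0.012 m and y of stone in the frame of seat between -0.002 and 0.003 m and x of stone in the frame of seat between -0.005 and 0.005 m and angle between the y axis of stone and the y axis of seat, either way round below 0.1 rad and value of joint lever above 1.5 rad and linear speed of stone below 0.02 m/s).
It fails at once if the stone drops or topples: it moves faster than 0.4 m/s without being held (linear speed of stone above 0.4 m/s and contact force between the fingers and stone below 0.5 N).
It fails at once if the gouge is moved by more than 3 cm (distance of gouge from where it was at the start of the episode above 0.03 m).
It fails at once if the oil can is moved by more than 3 cm (distance of oil_can from where it was at the start of the episode above 0.03 m).
It fails at once if the walnut offcut is moved by more than 3 cm (distance of offcut from where it was at the start of the episode above 0.03 m).
It also fails if it takes over 64 s, if anything falls off the work surface, if the arm or the gripper's body presses on something with over 40 N, if the wrist force passes 120 N, or if a joint passes its speed limit or range.

## Working session

There is one attempt and no reset: what is moved stays moved. The work goes in short steps, Python scripts to look and compute and a tool call to move; the robot and the scene stay as the last step left them, time stands still between calls to the robot, and variables do not carry over. Pictures are saved under pics/ and viewed, at most 10 in all, crops included, and the job is handed in when it is done.

Besides the shell and the picture viewer there is one more tool, called after "Emit:" by a JSON object that holds its "fn" and its "kwargs". send_rows: Moves the arm, as the interface text tells. Its arguments: {"type":"object","properties":{"offset":{"type":"array"},"delta_rot":{"type":"array"},"grip":{"type":"number"}},"required":["offset","delta_rot"]}

```bash
mkdir -p pics; ls; python3 - <<'E'
from plant import get_obs, optics, ticket, finder
import cv2,numpy as np
print(get_obs())
for c in ["scene","top"]:
    im=optics.capture(c); cv2.imwrite(f"pics/{c}0.png",im[:,:,::-1])
    k=optics.get_calibration(c); print(c,k)
    for t in ["stone","holder","seat","stop","lever_knob","gouge","oil_can","offcut"]:
        r=finder.pinpoint(t,c)
        print(t,[(np.round(d["uv"],1).tolist(),round(d["confidence"],2)) for d in r[:2]])
E
```

```text
pics
{'time': 0.0, 'joint_positions': array([ 1.11697969e+00,  3.42759331e-01,  1.52503116e+00, -2.44928020e-05,
        1.27540067e+00, -1.45984474e-01]), 'dq': array([-8.88724172e-04,  9.89670731e-06, -1.78705364e-03, -3.94431753e-04,
        3.41305573e-04,  8.90619301e-04]), 'tau': array([-3.39857143e-04, -4.31257796e+01, -2.44218367e+01,  7.17212283e-02,
        5.60529891e-02, -1.17321433e-04]), 'tool_pos': array([158.86549833, 499.95034178, 226.02103395]), 'tcp_rot': array([-3.14000775e+00, -2.09356741e-04,  2.83376747e+00]), 'contact_force': array([ 0.44074055, -0.48652735, -0.19012825]), 'moment': array([-0.01367234, -0.00634538,  0.02527049]), 'finger_force': 0.0, 'grip_width': 91.94457828759171}
scene {'fx': 395.57261506899687, 'fy': 395.57261506899687, 'cx': 316.78285324781865, 'cy': 197.6074121385843, 'world_from_camera': array([[ 7.92623404e-01, -3.49500601e-01,  4.99597307e-01,
         1.91496846e+02],
       [-6.09710019e-01, -4.56167923e-01,  6.48200987e-01,
        -6.55774588e+02],
       [ 1.35363117e-03, -8.18388756e-01, -5.74663390e-01,
         5.85220912e+02]
[... 395 characters left out ...]
398055, 'cx': 312.74328484545333, 'cy': 202.77651490896042, 'world_from_camera': array([[-2.42354212e-02, -9.89088313e-01,  1.45316736e-01,
         5.00342607e+02],
       [-9.99604019e-01,  2.60546089e-02,  1.06284025e-02,
        -9.78142929e+01],
       [-1.42985994e-02, -1.45001609e-01, -9.89328097e-01,
         9.13992407e+02],
       [ 0.00000000e+00,  0.00000000e+00,  0.00000000e+00,
         1.00000000e+00]])}
stone [([255.7, 237.0], 0.85)]
holder [([370.4, 256.7], 0.79)]
seat [([370.1, 260.2], 0.82)]
stop [([347.5, 267.5], 0.88)]
lever_knob [([397.9, 218.5], 0.8)]
gouge [([306.1, 158.8], 0.65)]
oil_can [([407.3, 155.9], 0.61)]
offcut [([221.9, 154.2], 0.93), ([372.9, 259.8], 0.72)]
```

View pics/top0.png

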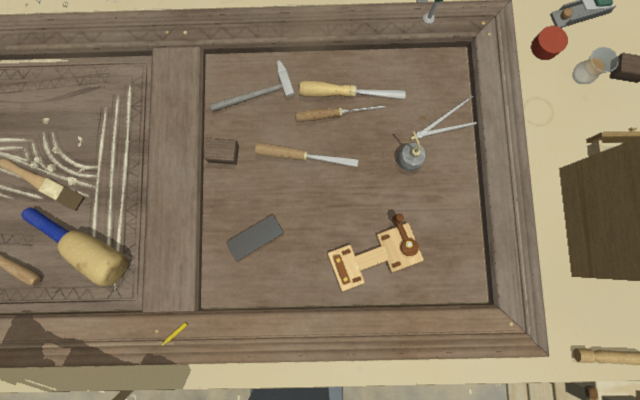

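View pics/scene0.png

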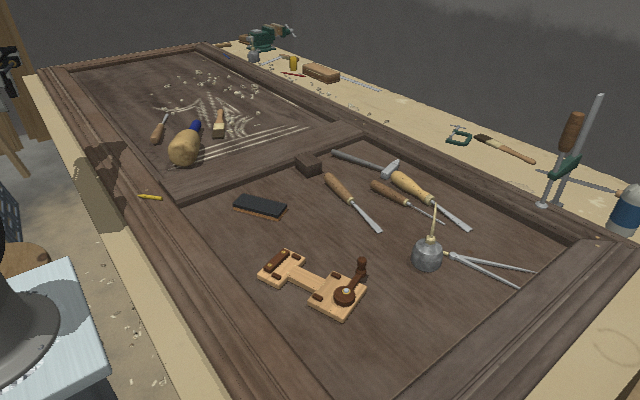

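```bash
cat > h.py <<'E'
from plant import get_obs, optics, ticket, finder
import cv2,numpy as np
from scipy.spatial.transform import Rotation as R
def ray2plane(c,uv,z):
    k=optics.get_calibration(c);T=k["world_from_camera"]
    x,y=(uv[0]-k["cx"])/k["fx"],(uv[1]-k["cy"])/k["fy"]
    if c=="wrist":
        r=np.hypot(x,y);d=np.array([x/r*np.sin(r),y/r*np.sin(r),np.cos(r)]) if r>1e-9 else np.array([0,0,1.])
    else: d=np.array([x,y,1.])
    d=T[:3,:3]@d;o=T[:3,3]
    return o+d*(z-o[2])/d[2]
def rect(c,name,z):
    m=finder.silhouettes(name,c)[0]["region"].astype(np.uint8)
    cs=max(cv2.findContours(m,cv2.RETR_EXTERNAL,cv2.CHAIN_APPROX_NONE)[0],key=cv2.contourArea)
    p=np.array([ray2plane(c,q[0],z)[:2] for q in cs],np.float32)
    return cv2.minAreaRect(p)
E
python3 - <<'E'
from h import *
for c in ["scene","top"]: optics.capture(c)
U={"scene":{"stone":(260.6,205,10),"holder":(305.7,281.5,0),"seat":(305.2,275.6,18),"stop":(281.5,266.3,18),"lever_knob":(360.3,260.4,50)},
"top":{"stone":(255.7,237,10),"holder":(370.4,256.7,0),"seat":(370.1,260.2,18),"stop":(347.5,267.5,18),"lever_knob":(397.9,218.5,50)}}
for c in U:
    for n,(u,v,z) in U[c].items(): print(c,n,np.round(ray2plane(c,(u,v),z),1))
    print(rect(c,"stone",20 if c=="top" else 15))
    print(rect(c,"holder",15))
E
```

```text
scene stone [562.4  52.1  10. ]
scene holder [ 506.9 -211.1    0. ]
scene seat [ 505.5 -211.8   18. ]
scene stop [ 482.8 -162.6   18. ]
scene lever_knob [ 595.2 -269.3   50. ]
((553.6361083984375, 43.190006256103516), (72.410888671875, 137.62661743164062), 30.573593139648438)
((535.1657104492188, -215.4093475341797), (167.3303985595703, 204.8779754638672), 21.289445877075195)
top stone [556.9  45.3  10. ]
top holder [ 505.6 -217.7    0. ]
top seat [ 497.7 -214.3   18. ]
top stop [ 482.7 -162.8   18. ]
top lever_knob [ 587.3 -275.5   50. ]
((737.5455932617188, -320.5928039550781), (60.89059829711914, 73.70952606201172), 43.19096755981445)
((519.3768920898438, -221.71629333496094), (118.58580017089844, 200.4928436279297), 19.229446411132812)
```

The top view shows the stone at pixel (255,237), the holder at (375,258) with the lever open at (400,220), and the gouge, offcut and oil can behind them. The scene view agrees, with the stone at (260,207) and the holder at (310,285).

To flip the stone I will stand it on end and regrasp it. Next I'll write a planner and move towards the stone, tilting on the way to identify the kinematics.

```bash
cat >> h.py <<'E'
import json,os
def rpy(v): return R.from_euler("xyz",v)
def down(yaw): return R.from_euler("xyz",[np.pi,0,yaw])
def getcmd():
    d=json.load(open("cmd.json")); return np.array(d["p"]),R.from_quat(d["q"])
def setcmd(p,r): json.dump({"p":list(map(float,p)),"q":list(map(float,r.as_quat()))},open("cmd.json","w"))
def move(p,r,rows=8,show=True):
    """prints one call (linear interpolation, `rows` rows) and updates the command"""
    p0,r0=getcmd(); o=np.round(r0.inv().apply(np.array(p,float)-p0)/120,4); w=np.round((r0.inv()*r).as_rotvec()/(2*np.pi),4)
    n=max(abs(o)); L=np.linalg.norm(o)*120; A=np.degrees(np.linalg.norm(w)*2*np.pi)
    print("offset",o.tolist(),"rot",w.tolist(),"| mm %.0f deg %.0f minrows %.1f"%(L,A,max(L/62.5,A/10.7)),"TOO FAR" if n>1 else "")
    setcmd(p0+r0.apply(o*120),r0*R.from_rotvec(w*2*np.pi))
def log():
    o=get_obs(); open("log.txt","a").write(json.dumps([list(o["joint_positions"]),list(o["tool_pos"]),list(o["tcp_rot"])])+"\n"); return o
E
python3 - <<'E'
from h import *
setcmd([159.041,500.351,226.741],rpy([np.pi,0,2.8337])); log()
d=R.from_euler("z",0)
move([250,400,230],R.from_rotvec([.3,0,0])*down(2.6))
move([340,300,230],R.from_rotvec([.35,0.2,0])*down(2.4))
E
```

```text
offset [-0.9758, -0.5672, -0.0272] rot [-0.0436, 0.0197, 0.0369] | mm 135 deg 22 minrows 2.2 
offset [-1.053, -0.2957, -0.2461] rot [0.0123, 0.03, 0.0365] | mm 135 deg 18 minrows 2.2 TOO FAR
```

Emit:
{"fn": "send_rows", "kwargs": {"offset": [[-0.5,-0.28,-0.0136],[-0.9758,-0.5672,-0.0272],[-0.9758,-0.5672,-0.0272]], "delta_rot": [[-0.022,0.01,0.018],[-0.0436,0.0197,0.0369],[-0.0436,0.0197,0.0369]]}}

```text
time: 1.58
tool_pos: [252.4, 395.2, 229.3]
tcp_rot: [2.883, -0.154, 2.61]
contact_force: [0.5, -0.2, 0.6]
grip_width: 91.8
finger_force: 0.0
```

```bash
python3 - <<'E'
from h import *
setcmd([159.041,500.351,226.741],rpy([np.pi,0,2.8337]))
move([250,400,230],R.from_rotvec([.3,0,0])*down(2.6))
o=log(); print(o["tool_pos"],o["joint_positions"],getcmd()[0])
move([330,310,230],R.from_rotvec([-.35,0.2,0])*down(2.4))
move([410,210,230],R.from_rotvec([0,0.,0])*down(2.2))
move([490,120,230],R.from_rotvec([0,0.,0])*down(2.08))
move([557-30,46+40,210],R.from_rotvec([0,0.,0])*down(2.08))
E
```

```text
offset [-0.9758, -0.5672, -0.0272] rot [-0.0436, 0.0197, 0.0369] | mm 135 deg 22 minrows 2.2 
[252.35770652 395.22451358 229.26608698] [ 0.67917239  0.10876111  1.86888932  0.27677609  0.98869637 -0.47219949] [250.00361325 400.00168858 230.005     ]
offset [-0.9406, -0.2704, -0.2215] rot [0.102, -0.0363, 0.0354] | mm 120 deg 41 minrows 3.8 
offset [-1.0475, -0.1337, 0.1539] rot [-0.0609, 0.0203, 0.0314] | mm 128 deg 26 minrows 2.4 TOO FAR
offset [-0.9988, 0.0975, 0.0001] rot [-0.0, 0.0, 0.0191] | mm 120 deg 7 minrows 1.9 
offset [-0.3977, 0.131, 0.1667] rot [-0.0, 0.0, 0.0] | mm 54 deg 0 minrows 0.9
```

Emit:
{"fn": "send_rows", "kwargs": {"offset": [[-0.3,-0.08,-0.07],[-0.6,-0.17,-0.14],[-0.9406,-0.2704,-0.2215],[-0.9406,-0.2704,-0.2215],[-0.9406,-0.2704,-0.2215]], "delta_rot": [[0.026,-0.009,0.009],[0.052,-0.018,0.018],[0.078,-0.027,0.027],[0.102,-0.0363,0.0354],[0.102,-0.0363,0.0354]]}}

```text
time: 2.2
tool_pos: [330.1, 311.8, 228.1]
tcp_rot: [-2.745, 0.086, 2.421]
contact_force: [-0.2, 0.7, 0.0]
grip_width: 91.8
finger_force: 0.0
```

```bash
python3 - <<'E'
from h import *
setcmd([250.00361325, 400.00168858, 230.005],R.from_rotvec([.3,0,0])*down(2.6))
move([330,310,230],R.from_rotvec([-.35,0.2,0])*down(2.4))
o=log(); print(o["tool_pos"],o["joint_positions"],getcmd()[0], (getcmd()[1].inv()*rpy(o["tcp_rot"])).magnitude())
move([400,220,230],R.from_rotvec([0,0.,0])*down(2.2))
move([475,130,230],R.from_rotvec([0,0.,0])*down(2.08))
move([530,80,210],R.from_rotvec([0,0.,0])*down(2.08))
E
```

```text
offset [-0.9406, -0.2703, -0.2216] rot [0.102, -0.0364, 0.0354] | mm 120 deg 41 minrows 3.8 
[330.13185801 311.81105178 228.05085641] [ 0.68694339  0.45328473  1.42035958 -0.14133925  1.64827071 -0.12941614] [330.00155812 310.00365671 230.00056494] 0.0041075683947673905
offset [-0.9303, -0.1308, 0.1421] rot [-0.0609, 0.0204, 0.0314] | mm 114 deg 26 minrows 2.4 
offset [-0.9742, 0.0639, -0.0] rot [-0.0, -0.0, 0.0191] | mm 117 deg 7 minrows 1.9 
offset [-0.5872, 0.1971, 0.1666] rot [-0.0, -0.0, 0.0] | mm 77 deg 0 minrows 1.2
```

Emit:
{"fn": "send_rows", "kwargs": {"offset": [[-0.3,-0.04,0.05],[-0.6,-0.09,0.1],[-0.9303,-0.1308,0.1421]], "delta_rot": [[-0.02,0.007,0.01],[-0.04,0.014,0.02],[-0.0609,0.0204,0.0314]]}}

```text
time: 2.58
tool_pos: [400.4, 220.0, 231.2]
tcp_rot: [3.132, -0.001, 2.201]
contact_force: [0.2, -0.4, 0.7]
grip_width: 91.9
finger_force: 0.0
```

Emit:
{"fn": "send_rows", "kwargs": {"offset": [[-0.5,0.03,0],[-0.9742,0.0639,0]], "delta_rot": [[0,0,0.01],[0,0,0.0191]]}}

```text
time: 2.82
tool_pos: [475.5, 129.0, 231.6]
tcp_rot: [3.136, 0.0, 2.08]
contact_force: [0.7, 0.7, 0.3]
grip_width: 91.8
finger_force: 0.0
```

Emit:
{"fn": "send_rows", "kwargs": {"offset": [[-0.4,0.13,0.11],[-0.5872,0.1971,0.1666],[-0.5872,0.1971,0.1666],[-0.5872,0.1971,0.1666]], "delta_rot": [[0,0,0],[0,0,0],[0,0,0],[0,0,0]]}}

```text
time: 3.32
tool_pos: [529.2, 81.3, 210.4]
tcp_rot: [3.141, -0.001, 2.082]
contact_force: [-0.1, -0.3, 0.2]
grip_width: 92.0
finger_force: 0.0
```

```bash
python3 - <<'E'
from h import *
o=log(); print(o["tool_pos"],o["tcp_rot"],o["joint_positions"],getcmd()[0], (getcmd()[1].inv()*rpy(o["tcp_rot"])).magnitude())
im=optics.capture("wrist"); cv2.imwrite("pics/w1.png",im[:,:,::-1]); print(optics.get_calibration("wrist"))
for t in ["stone","holder","lever_knob","seat","stop"]:
    z=dict(stone=10,holder=0,lever_knob=50,seat=18,stop=18)[t]
    for d in finder.pinpoint(t,"wrist")[:2]: print(t,np.round(d["uv"],1),round(d["confidence"],2),np.round(ray2plane("wrist",d["uv"],z),1))
for d in finder.silhouettes("stone","wrist")[:3]: print(d["box"],d["confidence"],d["region"].sum())
print(rect("wrist","stone",20))
# kinematic fit
L=[json.loads(l) for l in open("log.txt")]
from scipy.optimize import least_squares
def fk(q,p):
    h,a,b,c,d,e=p
    Ry=lambda t:R.from_euler("y",t);Rz=lambda t:R.from_euler("z",t)
    A=Rz(q[0]); x=np.array([0,0,h])+A.apply([e,0,0]); A=A*Ry(q[1]); x=x+A.apply([0,0,a]); A=A*Ry(q[2]); x=x+A.apply([c,0,b])
    for s in [1]: A4=A*Rz(sg[0]*q[3])*Ry(q[4])
    return x+A4.apply([0,0,d]), A4*Rz(sg[1]*q[5])
for s0 in (1,-1):
    for s1 in (1,-1):
        sg=(s0,s1)
        f=lambda p:np.concatenate([fk(q,p)[0]-x for q,x,_ in L])
        best=least_squares(f,[300,350,350,0,200,0]); 
        off=[(fk(q,best.x)[1].inv()*rpy(r)).as_rotvec().round(3).tolist() for q,x,r in L]
        print(sg,best.cost,best.x.round(1),off)
E
```

```text
[529.2011791   81.30084483 210.38444259] [ 3.14090540e+00 -8.72743408e-04  2.08166949e+00] [ 8.59661874e-03  3.74325919e-01  1.52236137e+00  1.15676166e-03
  1.24472335e+00 -5.02646687e-01] [529.99570618  80.00380076 210.00434424] 0.0020033165272508647
{'fx': 309.70691628693146, 'fy': 309.70691628693146, 'cx': 319.90399643771076, 'cy': 195.1899705881795, 'world_from_camera': array([[ 8.72259208e-01,  4.73123540e-01,  1.23765865e-01,
         4.96206649e+02],
       [ 4.89041609e-01, -8.44623702e-01, -2.17828157e-01,
         1.39487008e+02],
       [ 1.47595454e-03,  2.50529274e-01, -9.68107899e-01,
         3.69369347e+02],
       [ 0.00000000e+00,  0.00000000e+00,  0.00000000e+00,
         1.00000000e+00]])}
stone [326.9 210.3] 0.94 [559.   46.2  10. ]
stop [209.4 309.4] 0.84 [ 485.8 -165.6   18. ]
[303.5, 158.1, 346.0, 248.6] 0.89 3858
((552.9203491210938, 51.52941131591797), (49.8333740234375, 115.13107299804688), 30.5167236328125)
(1, 1) 11467.62554528562 [  14.   636.9  417.3 -119.8  378.8 -127.9] [[-0.0, -0.0, 1.571], [-0.0, 0.0, 1.571], [-0.0, 0.0, 1.571], [-0.0, -0.0, 1.571]]
(1, -1) 11467.62554528562 [  14.   636.9  417.3 -119.8  378.8 -127.9] [[-0.0, -0.0, 1.279], [-0.0, 0.0, 0.626], [-0.0, 0.0, 1.312], [-0.0, -0.0, 0.566]]
(-1, 1) 18209.382259397116 [1837.5 -504.1   88.3 1331.3 -151.4  988.1] [[0.0, -0.0, 1.571], [-0.509, 0.165, 1.843], [0.249, -0.191, 1.581], [-0.002, 0.001, 1.572]]
(-1, -1) 18209.382259397116 [1837.5 -504.1   88.3 1331.3 -151.4  988.1] [[0.0, -0.0, 1.279], [-0.338, 0.338, 0.919], [0.215, -0.215, 1.325], [-0.002, 0.002, 0.566]]
```

View pics/w1.png

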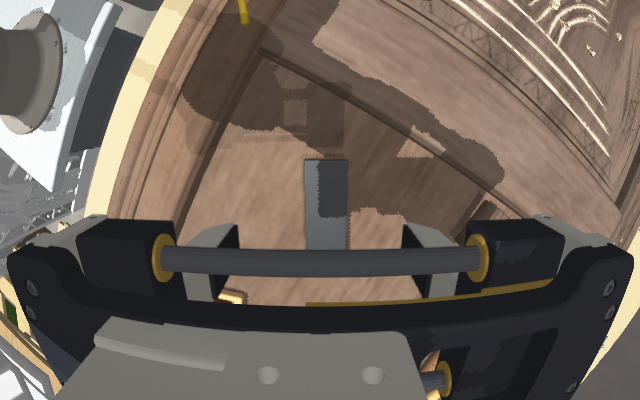

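The wrist view shows the stone at (325,205), aligned with the fingers, with its lower end hidden by the gripper bar at row 250. The position fit is off because of a lateral shoulder offset, so I'll add that, finish the kinematics and check the tilt plan.

```bash
cat > kin.py <<'E'
from h import *
from scipy.optimize import least_squares
Ry=lambda t:R.from_euler("y",t);Rz=lambda t:R.from_euler("z",t)
def fk(q,p):
    h,a,b,c,d,s=p
    A=Rz(q[0]); x=np.array([0,0,h])+A.apply([0,s,0]); A=A*Ry(q[1]); x=x+A.apply([0,0,a]); A=A*Ry(q[2]); x=x+A.apply([c,0,b])
    A=A*Rz(q[3])*Ry(q[4]); return x+A.apply([0,0,d]), A*Rz(q[5]+np.pi/2)
def fit():
    L=[json.loads(l) for l in open("log.txt")]
    f=lambda p:np.concatenate([[1e-3*(p[3])]]+[fk(q,p)[0]-x for q,x,_ in L])
    return least_squares(f,[300,350,350,0,200,76])
lo=np.array([-2.53,-.77,.04,-1,.28,-3.11]);hi=np.array([2.53,2.02,2.7,4.14,2.66,3.11])
def ik(p,r,P,q0):
    """smallest-error joint solution inside the limits: (err mm/rad, q)"""
    def f(q):
        x,A=fk(q,P); return np.r_[(x-p)/100,(A.inv()*r).as_rotvec()*2]
    best=(9,None)
    for q in [q0]+[q0+np.random.default_rng(i).normal(0,.6,6) for i in range(6)]:
        s=least_squares(f,np.clip(q,lo+.01,hi-.01),bounds=(lo,hi)); e=np.linalg.norm(s.fun)
        if e<best[0]-1e-4: best=(e,s.x)
        if best[0]<1e-3: break
    return best
E
python3 - <<'E'
from kin import *
b=fit(); P=b.x; print(b.cost,P.round(1)); np.save("P.npy",P)
q0=np.array(get_obs()["joint_positions"])
# tool x = stone long axis heading; tilt by rotating about tool y: world tool dir
yaw=2.103
for sgn in (1,):
  for pos in [(556,46),(500,-60),(480,60),(420,60),(560,-40)]:
    for yw in (yaw,1.6,2.6):
      out=[]
      for tilt in (-90,-75,-60,-50,-35,0,35,50,60,75,90):
        r=down(yw)*R.from_rotvec([0,np.radians(tilt),0])
        # grasp point at height 40..; TCP 19mm beyond
        g=np.array([*pos,62.]) if abs(tilt)>40 else np.array([*pos,22.])
        e,q=ik(g+r.apply([0,0,19]),r,P,q0); out.append((tilt,round(e,2)))
      print(pos,yw,[t for t,e in out if e<.01])
E
```

```text
0.0010806537190746755 [222.9 506.2 379.6  46.5 318.1  76.4]
(556, 46) 2.103 [0, 35, 50, 60, 75, 90]
(556, 46) 1.6 [-60, -50, -35, 0, 35, 50, 60, 75, 90]
(556, 46) 2.6 [0, 35, 50, 60, 75, 90]
(500, -60) 2.103 [0, 35, 50, 60, 75, 90]
(500, -60) 1.6 [-35, 0, 35, 50, 60, 75, 90]
(500, -60) 2.6 [0, 35, 50, 60, 75, 90]
(480, 60) 2.103 [0, 35, 50, 60, 75, 90]
(480, 60) 1.6 [-60, -50, -35, 0, 35, 50, 60, 75, 90]
(480, 60) 2.6 [0, 35, 50, 60, 75, 90]
(420, 60) 2.103 [0, 35, 50, 60, 75, 90]
(420, 60) 1.6 [-75, -60, -50, -35, 0, 35, 50, 60, 75, 90]
(420, 60) 2.6 [0, 35, 50, 60, 75, 90]
(560, -40) 2.103 [0, 35, 50, 60, 75, 90]
(560, -40) 1.6 [-50, -35, 0, 35, 50, 60, 75, 90]
(560, -40) 2.6 [0, 35, 50, 60, 75]
```

```bash
python3 - <<'E'
from kin import *
P=np.load("P.npy"); q0=np.array(get_obs()["joint_positions"])
for uv in [(200,250),(250,308),(150,250),(480,250)]: print(uv,ray2plane("top",uv,10).round())
def ok(pos,yw,t,z):
    r=down(yw)*R.from_rotvec([0,np.radians(t),0]); e,q=ik(np.array([*pos,z])+r.apply([0,0,19]),r,P,q0); return e<.01,q
print("pick",[(t,ok((556.5,46.5),2.103,t,21)[0]) for t in(-25,-20,-15,-10,-5)])
print("place",[(t,ok((503,-213),1.93,t,30)[0]) for t in(-20,0,20,25,30)])
for pos in [(450,80),(480,80),(500,80),(520,80),(480,110),(450,110),(480,50)]:
  for yw in (1.0,1.2,1.4,1.6,1.8):
    print(pos,yw,[(t,np.round(q[[0,3,4,5]],2).tolist()) for t in(-70,-65,-60,65,70,75,80) for f,q in [ok(pos,yw,t,62)] if f and t in(-65,70)],[t for t in(-75,-70,-65,-60,65,70,80,90) if ok(pos,yw,t,62)[0]])
E
```

```text
(200, 250) [530. 174.  10.]
(250, 308) [398.  59.  10.]
(150, 250) [533. 289.  10.]
(480, 250) [ 515. -466.   10.]
pick [(-25, np.True_), (-20, np.True_), (-15, np.True_), (-10, np.True_), (-5, np.True_)]
place [(-20, np.True_), (0, np.True_), (20, np.True_), (25, np.True_), (30, np.True_)]
(450, 80) 1.0 [(-65, [0.36, -0.59, 1.79, 1.12]), (70, [-0.71, 1.45, 1.22, -1.62])] [-75, -70, -65, -60, 65, 70, 80, 90]
(450, 80) 1.2 [(-65, [0.43, -0.69, 1.68, 1.09]), (70, [-0.68, 1.23, 1.26, -1.46])] [-75, -70, -65, -60, 65, 70, 80, 90]
(450, 80) 1.4 [(-65, [0.48, -0.8, 1.56, 1.07]), (70, [-0.63, 1.05, 1.34, -1.34])] [-75, -70, -65, -60, 65, 70, 80, 90]
(450, 80) 1.6 [(-65, [0.54, -0.93, 1.44, 1.09]), (70, [-0.57, 0.9, 1.45, -1.26])] [-75, -70, -65, -60, 65, 70, 80, 90]
(450, 80) 1.8 [(70, [-0.5, 0.78, 1.56, -1.22])] [65, 70, 80, 90]
(480, 80) 1.0 [(-65, [0.35, -0.61, 1.84, 1.08]), (70, [-0.66, 1.47, 1.22, -1.54])] [-75, -70, -65, -60, 65, 70, 80, 90]
(480, 80) 1.2 [(-65, [0.41, -0.71, 1.72, 1.04]), (70, [-0.63, 1.25, 1.27, -1.39])] [-75, -70, -65, -60, 65, 70, 80, 90]
(480, 80) 1.4 [(-65, [0.4
[... 2284 characters left out ...]
.58, -0.89, 1.49, 1.07]), (70, [-0.51, 0.95, 1.41, -1.27])] [-75, -70, -65, -60, 65, 70, 80, 90]
(450, 110) 1.8 [(70, [-0.45, 0.82, 1.53, -1.22])] [-60, 65, 70, 80, 90]
(480, 50) 1.0 [(-65, [0.31, -0.64, 1.79, 1.07]), (70, [-0.72, 1.4, 1.23, -1.5])] [-75, -70, -65, -60, 65, 70, 80, 90]
(480, 50) 1.2 [(-65, [0.36, -0.74, 1.67, 1.04]), (70, [-0.69, 1.19, 1.3, -1.36])] [-75, -70, -65, -60, 65, 70, 80, 90]
(480, 50) 1.4 [(-65, [0.42, -0.85, 1.55, 1.03]), (70, [-0.64, 1.02, 1.39, -1.26])] [-75, -70, -65, -60, 65, 70, 80, 90]
(480, 50) 1.6 [(-65, [0.46, -0.98, 1.42, 1.05]), (70, [-0.58, 0.88, 1.51, -1.2])] [-65, -60, 65, 70, 80, 90]
(480, 50) 1.8 [(70, [-0.52, 0.76, 1.63, -1.16])] [65, 70, 80, 90]
```

```bash
cat >> kin.py <<'E'
def pose(c,yaw,tilt,L):
    r=down(yaw)*R.from_rotvec([0,np.radians(tilt),0]); return np.array(c,float)+r.apply([0,0,L]),r
def go(A,B,n,L,L2=None):
    """rows from A to B, each (centre,yaw,tilt), tool tip L beyond the centre; calls of at most 8 rows"""
    P=np.load("P.npy"); L2=L if L2 is None else L2
    i=0
    while i<n:
        p0,r0=getcmd(); O=[];W=[];bad=0;k=min(8,n-i); 
        for j in range(i+1,i+k+1):
            s=j/n; p,r=pose(np.array(A[0])*(1-s)+np.array(B[0])*s,A[1]*(1-s)+B[1]*s,A[2]*(1-s)+B[2]*s,L*(1-s)+L2*s)
            O.append(np.round(r0.inv().apply(p-p0)/120,3).tolist()); W.append(np.round((r0.inv()*r).as_rotvec()/2/np.pi,4).tolist())
            e,q=ik(p,r,P,np.array(go.q)); go.q=q; bad=max(bad,e)
        print("offset",O,"\nrot",W,"\n ikerr %.3f"%bad,"z %.0f"%p[2],"TOO FAR" if np.abs(O).max()>1 else "", q.round(2))
        setcmd(p0+r0.apply(np.array(O[-1])*120),r0*R.from_rotvec(np.array(W[-1])*2*np.pi)); i+=k
go.q=np.array(get_obs()["joint_positions"])
E
python3 - <<'E'
from kin import *
S=[556.5,46.5,10]
# pre-grasp 90 mm behind
go(([530,80,210],2.08,0),(S,2.103,-15),4,0,-85)
go((S,2.103,-15),(S,2.103,-15),3,-85,5)
E
```

```text
offset [[-0.076, 0.014, 0.24], [-0.13, 0.028, 0.482], [-0.16, 0.041, 0.729], [-0.168, 0.053, 0.983]] 
rot [[-0.0, -0.0104, -0.0009], [-0.0001, -0.0208, -0.0018], [-0.0003, -0.0313, -0.0027], [-0.0005, -0.0417, -0.0036]] 
 ikerr 0.000 z 92  [ 0.12  0.5   1.72 -0.32  0.84 -0.21]
offset [[-0.0, -0.0, 0.25], [-0.0, -0.0, 0.5], [-0.0, -0.0, 0.75]] 
rot [[0.0, 0.0, -0.0], [0.0, 0.0, -0.0], [0.0, 0.0, -0.0]] 
 ikerr 0.000 z 5  [ 0.08  0.65  1.77 -0.4   0.65 -0.15]
```

Emit:
{"fn": "send_rows", "kwargs": {"offset": [[-0.076,0.014,0.24],[-0.13,0.028,0.482],[-0.16,0.041,0.729],[-0.168,0.053,0.983],[-0.168,0.053,0.983]], "delta_rot": [[0,-0.0104,-0.0009],[-0.0001,-0.0208,-0.0018],[-0.0003,-0.0313,-0.0027],[-0.0005,-0.0417,-0.0036],[-0.0005,-0.0417,-0.0036]], "grip": 1}}

```text
time: 4.35
tool_pos: [543.3, 66.2, 89.7]
tcp_rot: [-3.136, 0.259, 2.106]
contact_force: [0.3, -0.8, 0.6]
grip_width: 91.6
finger_force: 0.0
```

```bash
python3 - <<'E'
from h import *
o=get_obs(); print(o["tool_pos"],o["tcp_rot"])
im=optics.capture("wrist"); cv2.imwrite("pics/w2.png",im[:,:,::-1])
for d in finder.pinpoint("stone","wrist")[:2]: print(np.round(d["uv"],1),round(d["confidence"],2),np.round(ray2plane("wrist",d["uv"],10),1))
print(rect("wrist","stone",20))
optics.capture("top")
for d in finder.pinpoint("stone","top")[:2]: print(np.round(d["uv"],1),round(d["confidence"],2),np.round(ray2plane("top",d["uv"],10),1))
E
```

```text
[543.28968281  66.24347736  89.71198592] [-3.13616771  0.25880827  2.10601996]
[323.6 203.1] 0.59 [561.5  45.   10. ]
((554.0070190429688, 56.21332550048828), (52.16206741333008, 110.7594223022461), 30.55129623413086)
[254.1 234. ] 0.74 [563.9  48.9  10. ]
```

View pics/w2.png

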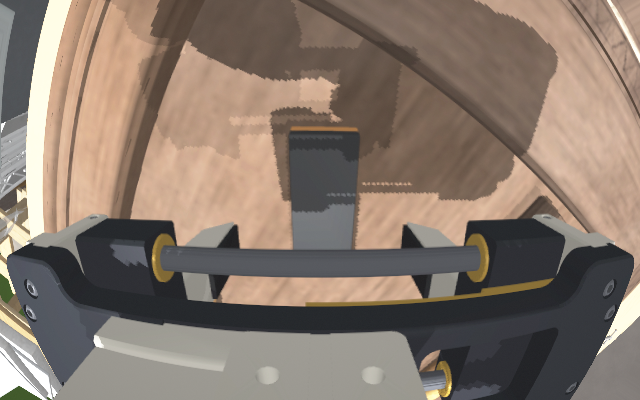

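The wrist view shows the far end of the stone's top face at row ~134, columns 291–358, centred between the fingers; the near part is hidden by the bar. I'll take the centre from that edge.

```bash
python3 - <<'E'
from kin import *
a,b=[ray2plane("wrist",uv,20)[:2] for uv in [(290.5,134),(358,134)]]
c,d=[ray2plane("wrist",uv,20)[:2] for uv in [(292,248),(355,248)]]
m=(a+b)/2; n=(c+d)/2; u=(m-n)/np.linalg.norm(m-n)
print(a,b,np.linalg.norm(a-b),np.linalg.norm(c-d),np.degrees(np.arctan2(u[1],u[0])),np.degrees(np.arctan2(*(b-a)[::-1])),"centre",m-62.5*u)
E
```

```text
[510.0204679   86.40438904] [551.34496489 110.72375373] 47.949406158125285 55.0565548328907 120.46213241747301 30.47670647826441 centre [562.36826573  44.69129567]
```

```bash
python3 - <<'E'
from kin import *
S=[561,46,10]
go((S,2.1025,-15),(S,2.1025,-15),3,-55,4)
print(getcmd()[0])
E
```

```text
offset [[-0.022, 0.03, -0.331], [-0.022, 0.03, -0.167], [-0.022, 0.03, -0.003]] 
rot [[0.0, 0.0, 0.0], [0.0, 0.0, 0.0], [0.0, 0.0, 0.0]] 
 ikerr 0.000 z 6  [ 0.08  0.65  1.75 -0.39  0.66 -0.15]
[561.55494729  45.12717517   6.14708837]
```

```bash
python3 - <<'E'
from kin import *
setcmd(*pose([556.5,46.5,10],2.103,-15,-85)); print(getcmd()[0])
S=[561,46,10]
go((S,2.1025,-15),(S,2.1025,-15),3,-55,4)
print(getcmd()[0])
E
```

```text
[545.33665736  65.45687237  92.10369523]
offset [[-0.022, 0.03, 0.42], [-0.022, 0.03, 0.584], [-0.022, 0.03, 0.748]] 
rot [[0.0, -0.0, 0.0001], [0.0, 0.0, 0.0001], [0.0, 0.0, 0.0001]] 
 ikerr 0.000 z 6  [ 0.08  0.65  1.75 -0.39  0.66 -0.15]
[561.52121233  45.06782561   6.08547535]
```

Emit:
{"fn": "send_rows", "kwargs": {"offset": [[-0.022,0.03,0.2],[-0.022,0.03,0.42],[-0.022,0.03,0.584],[-0.022,0.03,0.735],[-0.022,0.03,0.735],[-0.022,0.03,0.735]], "delta_rot": [[0,0,0],[0,0,0],[0,0,0],[0,0,0],[0,0,0],[0,0,0]]}}

```text
time: 5.35
tool_pos: [561.9, 45.6, 8.1]
tcp_rot: [3.14, 0.262, 2.102]
contact_force: [0.8, -0.8, 0.2]
grip_width: 91.8
finger_force: 0.0
```

Emit:
{"fn": "send_rows", "kwargs": {"offset": [[0,0,0.025],[0,0,0.025]], "delta_rot": [[0,0,0],[0,0,0]]}}

```text
time: 5.6
tool_pos: [561.9, 45.0, 4.8]
tcp_rot: [3.141, 0.262, 2.103]
contact_force: [0.1, -0.7, -0.3]
grip_width: 91.6
finger_force: 0.0
```

Emit:
{"fn": "send_rows", "kwargs": {"offset": [[0,0,0],[0,0,0],[0,0,0],[0,0,0],[0,0,0],[0,0,0]], "delta_rot": [[0,0,0],[0,0,0],[0,0,0],[0,0,0],[0,0,0],[0,0,0]], "grip": 0}}

```text
time: 6.35
tool_pos: [561.3, 44.7, 4.4]
tcp_rot: [-3.14, 0.261, 2.103]
contact_force: [-2.0, -1.4, 2.6]
grip_width: 49.6
finger_force: 30.0
```

```bash
python3 - <<'E'
from kin import *
o=get_obs(); print(o["tool_pos"],o["tcp_rot"],o["grip_width"],o["finger_force"],o["contact_force"])
p,r=pose([561,46,10],2.1025,-15,4)
p=np.array([561.5,45.1,6.1])+r.apply([0,0,(.735-.748+.025)*120]); setcmd(p,r)
L=float(r.inv().apply(p-np.array([561,46,10]))[2]); print(p,L)
c=lambda z:[561,46,z]
go((c(10),2.1025,-15),(c(130),2.1025,-15),3,L)
go((c(130),2.1025,-15),([500,80,130],1.2,75),16,L)
E
```

```text
[561.27373269  44.68985955   4.36951951] [-3.14049421  0.26132532  2.10302338] 49.56576132134719 29.99980330467224 [-1.98146976 -1.42073726  2.57994522]
[561.68895956  44.77875376   4.70906681] 5.473500580243893
offset [[-0.086, 0.0, -0.322], [-0.173, 0.0, -0.644], [-0.259, 0.0, -0.966]] 
rot [[0.0, -0.0, -0.0], [0.0, 0.0, 0.0], [0.0, 0.0, 0.0]] 
 ikerr 0.000 z 125  [ 0.08  0.47  1.66 -0.3   0.91 -0.29]
offset [[0.035, -0.019, -0.008], [0.07, -0.037, -0.017], [0.104, -0.055, -0.026], [0.139, -0.072, -0.036], [0.173, -0.089, -0.046], [0.206, -0.105, -0.056], [0.24, -0.121, -0.067], [0.273, -0.137, -0.078]] 
rot [[0.0019, 0.0156, 0.0088], [0.0029, 0.0312, 0.0177], [0.0031, 0.0468, 0.0269], [0.0024, 0.0622, 0.0361], [0.0007, 0.0776, 0.0453], [-0.0018, 0.0928, 0.0546], [-0.0052, 0.1079, 0.0639], [-0.0096, 0.1228, 0.073]] 
 ikerr 0.000 z 125  [-0.31  0.54  1.64  0.51  1.22 -0.63]
offset [[0.021, -0.029, 0.01], [0.043, -0.057, 0.019], [0.065, -0.085, 0.028], [0.086, -0.113, 0.036], [0.107, -0.14, 0.044], [0.128, -0.168, 0.052], [0.148, -0.195, 0.059], [0.168, -0.223, 0.065]] 
rot [[-0.0049, 0.0157, 0.0076], [-0.0105, 0.0312, 0.0147], [-0.0168, 0.0468, 0.0212], [-0.0239, 0.0623, 0.0272], [-0.0316, 0.0776, 0.0326], [-0.0399, 0.0929, 0.0374], [-0.0489, 0.108, 0.0415], [-0.0585, 0.1229, 0.0449]] 
 ikerr 0.000 z 129  [-0.65  0.77  2.04  1.22  1.41 -1.25]
```

Emit:
{"fn": "send_rows", "kwargs": {"offset": [[-0.05,0,-0.18],[-0.11,0,-0.4],[-0.173,0,-0.644],[-0.259,0,-0.966],[-0.259,0,-0.966]], "delta_rot": [[0,0,0],[0,0,0],[0,0,0],[0,0,0],[0,0,0]]}}

```text
time: 6.98
tool_pos: [563.7, 45.2, 127.3]
tcp_rot: [3.135, 0.264, 2.101]
contact_force: [0.6, 0.6, -2.6]
grip_width: 50.0
finger_force: 30.0
```

Emit:
{"fn": "send_rows", "kwargs": {"offset": [[0.035,-0.019,-0.008],[0.07,-0.037,-0.017],[0.104,-0.055,-0.026],[0.139,-0.072,-0.036],[0.173,-0.089,-0.046],[0.206,-0.105,-0.056],[0.24,-0.121,-0.067],[0.273,-0.137,-0.078]], "delta_rot": [[0.0019,0.0156,0.0088],[0.0029,0.0312,0.0177],[0.0031,0.0468,0.0269],[0.0024,0.0622,0.0361],[0.0007,0.0776,0.0453],[-0.0018,0.0928,0.0546],[-0.0052,0.1079,0.0639],[-0.0096,0.1228,0.073]]}}

```text
time: 7.98
tool_pos: [529.8, 65.7, 123.4]
tcp_rot: [-3.139, -0.526, 1.648]
contact_force: [-0.7, -0.6, -3.4]
grip_width: 50.2
finger_force: 30.0
```

Emit:
{"fn": "send_rows", "kwargs": {"offset": [[0.021,-0.029,0.01],[0.043,-0.057,0.019],[0.065,-0.085,0.028],[0.086,-0.113,0.036],[0.107,-0.14,0.044],[0.128,-0.168,0.052],[0.148,-0.195,0.059],[0.168,-0.223,0.065]], "delta_rot": [[-0.0049,0.0157,0.0076],[-0.0105,0.0312,0.0147],[-0.0168,0.0468,0.0212],[-0.0239,0.0623,0.0272],[-0.0316,0.0776,0.0326],[-0.0399,0.0929,0.0374],[-0.0489,0.108,0.0415],[-0.0585,0.1229,0.0449]]}}

```text
time: 8.98
tool_pos: [501.5, 84.8, 126.8]
tcp_rot: [-3.131, -1.31, 1.187]
contact_force: [-0.0, 1.0, -2.6]
grip_width: 49.9
finger_force: 30.0
```

```bash
python3 - <<'E'
from kin import *
o=log(); print(o["tool_pos"],o["tcp_rot"],o["grip_width"],o["finger_force"],o["contact_force"])
p,r=getcmd(); print(p,r.as_euler("xyz"))
im=optics.capture("scene"); cv2.imwrite("pics/s2.png",im[:,:,::-1])
go(([500,80,130],1.2,75),([500,80,68],1.2,75),4,5.47)
E
```

```text
[501.49547863  84.81032958 126.77326056] [-3.13066686 -1.30958002  1.18677027] 49.925553306486215 30.000086724758148 [-0.03558818  0.95225665 -2.64165165]
[501.86140781  84.923424   128.606785  ] [-3.141233   -1.30926449  1.19948117]
offset [[-0.125, 0.0, 0.034], [-0.25, 0.0, 0.067], [-0.374, 0.0, 0.1], [-0.499, 0.0, 0.134]] 
rot [[0.0, -0.0, -0.0], [0.0, -0.0, -0.0], [0.0, -0.0, -0.0], [0.0, -0.0, -0.0]] 
 ikerr 0.000 z 67  [-0.65  0.92  2.02  1.25  1.37 -1.37]
```

View pics/s2.png

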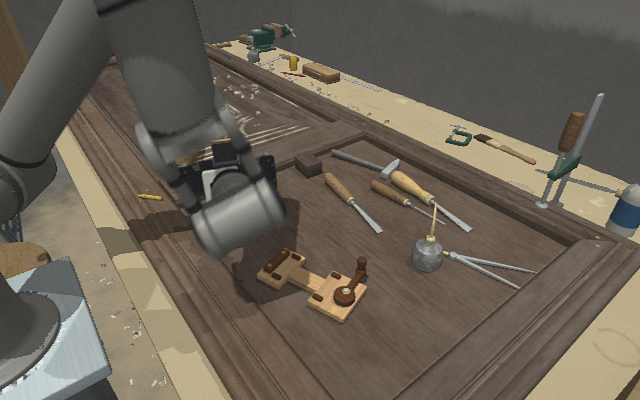

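The scene shows the gripper holding the stone in the air (around (235,190)), with the wrist clear of the holder at (310,285). Lowering now.

Emit:
{"fn": "send_rows", "kwargs": {"offset": [[-0.08,0,0.022],[-0.2,0,0.053],[-0.33,0,0.088],[-0.43,0,0.115],[-0.499,0,0.134],[-0.499,0,0.134],[-0.499,0,0.134]], "delta_rot": [[0,0,0],[0,0,0],[0,0,0],[0,0,0],[0,0,0],[0,0,0],[0,0,0]]}}

```text
time: 9.9
tool_pos: [502.0, 85.0, 66.6]
tcp_rot: [3.141, -1.309, 1.201]
contact_force: [0.2, -0.3, -2.8]
grip_width: 49.8
finger_force: 30.0
```

```bash
python3 - <<'E'
from kin import *
o=log(); print(o["tool_pos"],o["tcp_rot"],getcmd()[0],o["contact_force"])
for z in (2,):
  p,r=getcmd(); print(r.inv().apply([0,0,-z])/120)
E
```

```text
[502.00969749  85.048609    66.63245742] [ 3.14123118 -1.3094884   1.20064655] [501.87437503  84.97266538  66.60534786] [ 0.24340054 -0.3299838  -2.82015636]
[-1.60999173e-02  1.54988446e-06  4.30934301e-03]
```

Emit:
{"fn": "send_rows", "kwargs": {"offset": [[-0.016,0,0.0043],[-0.016,0,0.0043],[-0.016,0,0.0043]], "delta_rot": [[0,0,0],[0,0,0],[0,0,0]]}}

```text
time: 10.28
tool_pos: [501.9, 85.0, 64.5]
tcp_rot: [-3.141, -1.309, 1.2]
contact_force: [0.3, 0.2, -2.8]
grip_width: 49.7
finger_force: 30.0
```

Emit:
{"fn": "send_rows", "kwargs": {"offset": [[-0.012,0,0.0032],[-0.012,0,0.0032],[-0.012,0,0.0032]], "delta_rot": [[0,0,0],[0,0,0],[0,0,0]]}}

```text
time: 10.65
tool_pos: [501.9, 85.1, 62.9]
tcp_rot: [-3.14, -1.31, 1.199]
contact_force: [-0.0, 0.5, -3.1]
grip_width: 50.1
finger_force: 30.0
```

Emit:
{"fn": "send_rows", "kwargs": {"offset": [[-0.008,0,0.0021],[-0.008,0,0.0021],[-0.008,0,0.0021]], "delta_rot": [[0,0,0],[0,0,0],[0,0,0]]}}

```text
time: 11.02
tool_pos: [501.9, 85.1, 61.9]
tcp_rot: [-3.14, -1.31, 1.199]
contact_force: [0.5, -0.5, -2.6]
grip_width: 50.0
finger_force: 30.0
```

Emit:
{"fn": "send_rows", "kwargs": {"offset": [[-0.008,0,0.0021],[-0.008,0,0.0021],[-0.008,0,0.0021]], "delta_rot": [[0,0,0],[0,0,0],[0,0,0]]}}

```text
time: 11.4
tool_pos: [501.9, 85.0, 60.9]
tcp_rot: [-3.14, -1.31, 1.199]
contact_force: [-0.7, 0.7, -3.1]
grip_width: 49.5
finger_force: 30.0
```

Emit:
{"fn": "send_rows", "kwargs": {"offset": [[-0.008,0,0.0021],[-0.008,0,0.0021],[-0.008,0,0.0021]], "delta_rot": [[0,0,0],[0,0,0],[0,0,0]]}}

```text
time: 11.78
tool_pos: [501.9, 85.1, 59.9]
tcp_rot: [-3.14, -1.31, 1.199]
contact_force: [0.8, 0.4, -2.4]
grip_width: 49.7
finger_force: 30.0
```

Emit:
{"fn": "send_rows", "kwargs": {"offset": [[-0.008,0,0.0021],[-0.008,0,0.0021],[-0.008,0,0.0021]], "delta_rot": [[0,0,0],[0,0,0],[0,0,0]]}}

```text
time: 12.15
tool_pos: [501.9, 85.0, 58.9]
tcp_rot: [-3.14, -1.309, 1.199]
contact_force: [0.1, -0.6, -2.5]
grip_width: 49.6
finger_force: 30.0
```

Emit:
{"fn": "send_rows", "kwargs": {"offset": [[-0.008,0,0.0021],[-0.008,0,0.0021],[-0.008,0,0.0021]], "delta_rot": [[0,0,0],[0,0,0],[0,0,0]]}}

```text
time: 12.52
tool_pos: [501.9, 85.1, 58.3]
tcp_rot: [-3.141, -1.31, 1.2]
contact_force: [-0.5, -0.5, 1.7]
grip_width: 49.8
finger_force: 30.0
```

Emit:
{"fn": "send_rows", "kwargs": {"offset": [[-0.008,0,0.0021],[-0.008,0,0.0021],[-0.008,0,0.0021]], "delta_rot": [[0,0,0],[0,0,0],[0,0,0]]}}

```text
time: 12.9
tool_pos: [502.0, 85.1, 58.3]
tcp_rot: [3.141, -1.312, 1.201]
contact_force: [-2.1, -1.9, 7.3]
grip_width: 49.5
finger_force: 30.0
```

Emit:
{"fn": "send_rows", "kwargs": {"offset": [[0.006,0,-0.0016],[0.006,0,-0.0016]], "delta_rot": [[0,0,0],[0,0,0]]}}

```text
time: 13.15
tool_pos: [501.9, 85.1, 58.2]
tcp_rot: [-3.141, -1.311, 1.2]
contact_force: [-0.6, -0.8, 6.2]
grip_width: 49.7
finger_force: 30.0
```

Emit:
{"fn": "send_rows", "kwargs": {"offset": [[0,0,0],[0,0,0],[0,0,0],[0,0,0],[0,0,0],[0,0,0]], "delta_rot": [[0,0,0],[0,0,0],[0,0,0],[0,0,0],[0,0,0],[0,0,0]], "grip": 1}}

```text
time: 13.9
tool_pos: [501.9, 85.0, 57.7]
tcp_rot: [-3.141, -1.309, 1.199]
contact_force: [0.8, 0.6, -0.0]
grip_width: 91.5
finger_force: 0.0
```

```bash
python3 - <<'E'
from kin import *
o=log(); print(o["tool_pos"],o["tcp_rot"],o["contact_force"])
setcmd(o["tool_pos"],rpy(o["tcp_rot"])); p,r=getcmd()
im=optics.capture("wrist"); cv2.imwrite("pics/w3.png",im[:,:,::-1])
print([(d["box"],d["confidence"]) for d in finder.boxes_of("stone","wrist")[:2]])
E
```

```text
[501.91236461  85.04004055  57.67507593] [-3.14055053 -1.30944672  1.19922303] [ 0.78284551  0.60275556 -0.03895516]
[([262.0, 119.6, 378.0, 302.9], 0.79)]
```

View pics/w3.png

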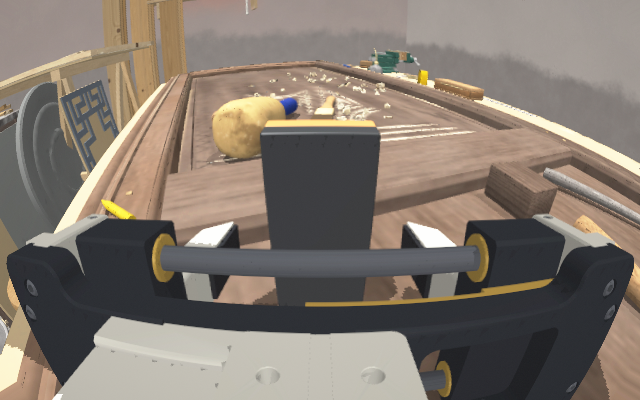

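The wrist view shows the stone standing upright (columns 262–378, top edge at row 120) and the fingers open. I'll back off, cross over above it and come in from the other side.

```bash
python3 - <<'E'
from kin import *
c=[500,80,62]
dz=lambda t:down(1.2).apply(0) if 0 else (down(1.2)*R.from_rotvec([0,np.radians(t),0])).apply([0,0,1])
A=np.array(getcmd()[0])-112*dz(75)
B=np.array([A[0],A[1],225.]); C=np.array([500,80,240.]); 
E=np.array([500,80,68])-105*dz(-70); D=E+[0,0,100]; 
def seg(p,q,ta,tb,n):
    print("--",np.round(q),tb); go((p,1.2,ta),(q,1.2,tb),n,0)
seg(getcmd()[0],A,75,75,3)
seg(A,B,75,40,4)
M=(B+C)/2
seg(B,M,40,20,2)
seg(M,C,20,-10,3)
seg(C,D,-10,-70,7)
seg(D,E,-70,-70,2)
E
```

```text
-- [463. -16.  87.] 75
offset [[0.0, -0.0, -0.311], [0.0, -0.0, -0.622], [0.0, -0.0, -0.933]] 
rot [[-0.0, -0.0001, -0.0], [-0.0, -0.0001, -0.0], [-0.0, -0.0001, -0.0]] 
 ikerr 0.000 z 87  [-0.88  0.88  1.96  1.02  1.46 -1.31]
-- [463. -16. 225.] 40
offset [[0.279, -0.0, -0.075], [0.557, -0.0, -0.15], [0.836, -0.001, -0.224], [1.114, -0.001, -0.299]] 
rot [[-0.0, -0.0243, -0.0], [-0.0001, -0.0486, -0.0], [-0.0001, -0.0729, -0.0], [-0.0001, -0.0972, -0.0]] 
 ikerr 0.000 z 225 TOO FAR [-0.66  0.27  1.86  0.69  1.32 -0.58]
-- [481.  32. 232.] 20
offset [[0.184, 0.0, 0.114], [0.368, 0.0, 0.228]] 
rot [[0.0, -0.0278, -0.0], [0.0, -0.0555, -0.0]] 
 ikerr 0.000 z 232  [-0.33  0.21  1.75  0.38  1.19 -0.1 ]
-- [500.  80. 240.] -10
offset [[0.141, 0.0, 0.029], [0.283, 0.001, 0.058], [0.424, 0.001, 0.087]] 
rot [[0.0, -0.0278, -0.0], [0.0, -0.0556, -0.0], [0.0, -0.0834, -0.0]] 
 ikerr 0.000 z 240  [ 0.1   0.36  1.48 -0.16  1.39  0.51]
-- [536. 172. 204.] -70
offset [[0.123, -0.0, 0.022], [0.246, -0.001, 0.044], [0.37, -0.001, 0.066], [0.493, -0.001, 0.088], [0.616, -0.001, 0.11], [0.739, -0.001, 0.132], [0.862, -0.001, 0.154]] 
rot [[-0.0, -0.0238, -0.0], [-0.0, -0.0476, -0.0], [-0.0, -0.0714, -0.0], [-0.0, -0.0952, -0.0], [-0.0, -0.119, -0.0], [-0.0, -0.1428, -0.0], [-0.0, -0.1666, -0.0]] 
 ikerr 0.000 z 204  [ 0.51  1.04  0.85 -0.82  2.19  0.74]
-- [536. 172. 104.] -70
offset [[0.391, 0.0, 0.142], [0.783, 0.0, 0.285]] 
rot [[-0.0, -0.0, -0.0], [-0.0, -0.0, -0.0]] 
 ikerr 0.000 z 104  [ 0.51  1.16  0.88 -0.76  2.09  0.86]
```

```bash
python3 - <<'E'
from kin import *
o=get_obs(); setcmd(o["tool_pos"],rpy(o["tcp_rot"]))
dz=lambda t:(down(1.2)*R.from_rotvec([0,np.radians(t),0])).apply([0,0,1])
A=np.array(getcmd()[0])-112*dz(75)
B=np.array([A[0],A[1],202.]); C=np.array([500,80,240.]); 
E=np.array([500,80,68])-105*dz(-70); D=E+[0,0,100]; 
def seg(p,q,ta,tb,n):
    print("--",np.round(q),tb); go((p,1.2,ta),(q,1.2,tb),n,0)
import contextlib,io
with contextlib.redirect_stdout(io.StringIO()): seg(getcmd()[0],A,75,75,3)
seg(A,B,75,40,4)
M=(B+C)/2+[0,0,15]
seg(B,M,40,20,2)
seg(M,C,20,-10,3)
E
```

```text
-- [463. -16. 202.] 40
offset [[0.233, -0.0, -0.063], [0.465, -0.0, -0.125], [0.697, -0.0, -0.187], [0.929, -0.0, -0.249]] 
rot [[0.0, -0.0243, -0.0], [0.0, -0.0486, -0.0], [0.0, -0.0729, -0.0], [0.0, -0.0972, -0.0]] 
 ikerr 0.000 z 202  [-0.66  0.31  1.89  0.7   1.27 -0.62]
-- [481.  32. 236.] 20
offset [[0.255, -0.0, 0.029], [0.51, -0.0, 0.058]] 
rot [[0.0, -0.0278, -0.0001], [0.0, -0.0556, -0.0001]] 
 ikerr 0.000 z 236  [-0.33  0.21  1.74  0.38  1.2  -0.09]
-- [500.  80. 240.] -10
offset [[0.138, -0.0, 0.039], [0.276, -0.0, 0.077], [0.414, 0.0, 0.115]] 
rot [[0.0, -0.0277, 0.0], [0.0, -0.0555, 0.0], [0.0, -0.0833, 0.0]] 
 ikerr 0.000 z 240  [ 0.1   0.36  1.48 -0.16  1.39  0.51]
```

Emit:
{"fn": "send_rows", "kwargs": {"offset": [[0,0,-0.15],[0,0,-0.45],[0,0,-0.75],[0,0,-0.933],[0,0,-0.933]], "delta_rot": [[0,0,0],[0,0,0],[0,0,0],[0,0,0],[0,0,0]]}}

```text
time: 14.62
tool_pos: [463.0, -17.3, 86.7]
tcp_rot: [3.137, -1.309, 1.202]
contact_force: [-0.2, -0.2, -0.5]
grip_width: 92.1
finger_force: 0.0
```

Emit:
{"fn": "send_rows", "kwargs": {"offset": [[0.233,0,-0.063],[0.465,0,-0.125],[0.697,0,-0.187],[0.929,0,-0.249],[0.929,0,-0.249]], "delta_rot": [[0,-0.0243,0],[0,-0.0486,0],[0,-0.0729,0],[0,-0.0972,0],[0,-0.0972,0]]}}

```text
time: 15.25
tool_pos: [463.8, -14.2, 205.1]
tcp_rot: [3.131, -0.696, 1.211]
contact_force: [-0.2, -0.9, -0.4]
grip_width: 91.6
finger_force: 0.0
```

Emit:
{"fn": "send_rows", "kwargs": {"offset": [[0.255,0,0.029],[0.51,0,0.058],[0.51,0,0.058]], "delta_rot": [[0,-0.0278,-0.0001],[0,-0.0556,-0.0001],[0,-0.0556,-0.0001]]}}

```text
time: 15.62
tool_pos: [481.7, 37.0, 236.8]
tcp_rot: [3.14, -0.35, 1.211]
contact_force: [-0.7, 0.6, 0.1]
grip_width: 91.6
finger_force: 0.0
```

Emit:
{"fn": "send_rows", "kwargs": {"offset": [[0.138,0,0.039],[0.276,0,0.077],[0.414,0,0.115],[0.414,0,0.115]], "delta_rot": [[0,-0.0277,0],[0,-0.0555,0],[0,-0.0833,0],[0,-0.0833,0]]}}

```text
time: 16.12
tool_pos: [499.0, 82.4, 236.4]
tcp_rot: [-3.133, 0.176, 1.209]
contact_force: [-0.3, 0.7, 0.4]
grip_width: 91.9
finger_force: 0.0
```

Emit:
{"fn": "send_rows", "kwargs": {"offset": [[0.123,0,0.022],[0.246,-0.001,0.044],[0.37,-0.001,0.066],[0.493,-0.001,0.088],[0.616,-0.001,0.11],[0.739,-0.001,0.132],[0.862,-0.001,0.154],[0.862,-0.001,0.154]], "delta_rot": [[0,-0.0238,0],[0,-0.0476,0],[0,-0.0714,0],[0,-0.0952,0],[0,-0.119,0],[0,-0.1428,0],[0,-0.1666,0],[0,-0.1666,0]]}}

```text
time: 17.12
tool_pos: [534.5, 170.3, 196.8]
tcp_rot: [-3.097, 1.229, 1.241]
contact_force: [-0.5, -0.3, -0.1]
grip_width: 92.1
finger_force: 0.0
```

```bash
python3 - <<'E'
from kin import *
o=log(); print(o["tool_pos"],o["tcp_rot"],o["contact_force"],o["joint_positions"])
setcmd(o["tool_pos"],rpy(o["tcp_rot"]))
im=optics.capture("wrist"); cv2.imwrite("pics/w4.png",im[:,:,::-1])
for n in("top","wrist"):
    optics.capture(n); print(n,[(np.round(d["box"]).tolist(),round(d["confidence"],2)) for d in finder.boxes_of("stone",n)[:2]])
go((o["tool_pos"],1.2,-70),(np.array([500,80,68]),1.2,-70),3,0,-80)
E
```

```text
[534.54504616 170.25162006 196.77556416] [-3.09725983  1.2289382   1.24114989] [-0.45177819 -0.2705337  -0.06802382] [ 0.5108232   1.05220172  0.85879789 -0.81599748  2.1859598   0.73853798]
top [([222.0, 248.0, 246.0, 275.0], 0.86)]
wrist [([291.0, 26.0, 345.0, 146.0], 0.91)]
offset [[0.245, 0.006, 0.151], [0.491, 0.011, 0.301], [0.736, 0.017, 0.452]] 
rot [[-0.0009, 0.0012, 0.0022], [-0.0009, 0.0012, 0.0022], [-0.0009, 0.0012, 0.0022]] 
 ikerr 0.000 z 95  [ 0.49  1.14  0.97 -0.75  2.03  0.9 ]
```

View pics/w4.png

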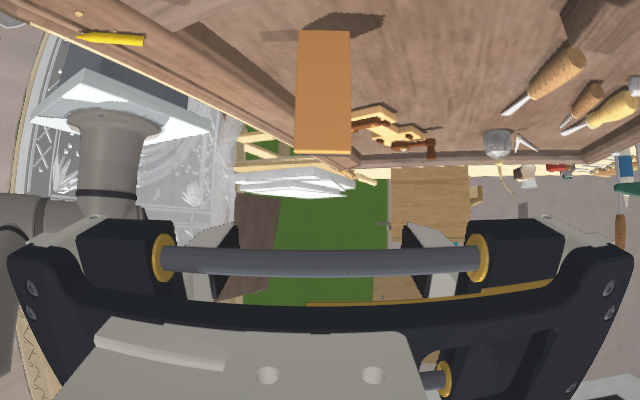

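The wrist view (upside down) shows the stone upright with its tan face towards the gripper, at columns 295–350. I'll re-read the settled pose before going in.

```bash
python3 - <<'E'
from kin import *
o=log(); print(o["tool_pos"],o["tcp_rot"])
dz=lambda t:(down(1.2)*R.from_rotvec([0,np.radians(t),0])).apply([0,0,1])
D=np.array([500,80,68])-105*dz(-70)+[0,0,100]; r=pose([0,0,0],1.2,-70,0)[1]
print(D, r.as_euler("xyz"))
setcmd(D,r)
# stone's face edges with known depth: plane through the tan face is vertical; check lateral position in tool frame
k=optics.get_calibration("wrist");T=k["world_from_camera"]
def ray(uv):
    x,y=(uv[0]-k["cx"])/k["fx"],(uv[1]-k["cy"])/k["fy"];q=np.hypot(x,y);return T[:3,:3]@np.array([x/q*np.sin(q),y/q*np.sin(q),np.cos(q)])
n=np.array([np.cos(1.2),np.sin(1.2),0]); p0=np.array([500,80,0])+10*n
for uv in [(303,30),(350,30),(295,152),(350,152)]:
    d=ray(uv); X=T[:3,3]+d*((p0-T[:3,3])@n)/(d@n); print(X.round(1), "lateral",(X-[500,80,0])@np.array([np.sin(1.2),-np.cos(1.2),0]))
go((D,1.2,-70),(np.array([500,80,68]),1.2,-70),3,0,-80)
E
```

```text
[535.8530199  170.61884816 206.40672471] [3.13739233 1.21588491 1.19473712]
[535.75301534 171.96217639 203.91211505] [3.14159265 1.22173048 1.2       ]
[488.8  95.1   8.4] lateral -15.877711911953867
[532.2  78.2   8.1] lateral 30.70911164401445
[484.3  96.9 135.4] lateral -20.785654937254463
[528.3  79.7 135.5] lateral 26.469719437270523
offset [[0.261, 0.0, 0.164], [0.522, 0.0, 0.329], [0.783, -0.0, 0.493]] 
rot [[0.0, 0.0, 0.0], [0.0, 0.0, 0.0], [0.0, 0.0, 0.0]] 
 ikerr 0.000 z 95  [ 0.49  1.14  0.97 -0.75  2.03  0.9 ]
```

Emit:
{"fn": "send_rows", "kwargs": {"offset": [[0.15,0,0.1],[0.4,0,0.25],[0.65,0,0.41],[0.783,0,0.493],[0.783,0,0.493],[0.783,0,0.493]], "delta_rot": [[0,0,0],[0,0,0],[0,0,0],[0,0,0],[0,0,0],[0,0,0]]}}

```text
time: 18.12
tool_pos: [527.5, 150.5, 96.6]
tcp_rot: [3.137, 1.219, 1.196]
contact_force: [-0.0, -0.4, 0.4]
grip_width: 91.9
finger_force: 0.0
```

```bash
python3 - <<'E'
from kin import *
o=log(); print(o["tool_pos"],o["tcp_rot"])
k=optics.get_calibration("wrist");T=k["world_from_camera"]
im=optics.capture("wrist"); cv2.imwrite("pics/w5.png",im[:,:,::-1])
S=finder.silhouettes("stone","wrist"); m=S[0]["region"].astype(np.uint8)
cs=max(cv2.findContours(m,cv2.RETR_EXTERNAL,cv2.CHAIN_APPROX_NONE)[0],key=cv2.contourArea)
def ray(uv):
    x,y=(uv[0]-k["cx"])/k["fx"],(uv[1]-k["cy"])/k["fy"];q=np.hypot(x,y);return T[:3,:3]@np.array([x/q*np.sin(q),y/q*np.sin(q),np.cos(q)])
n=np.array([np.cos(1.2),np.sin(1.2),0]); l=np.array([np.sin(1.2),-np.cos(1.2),0]); p0=np.array([500,80,0])+10*n
P=[]
for c in cs:
    d=ray(c[0]); X=T[:3,3]+d*((p0-T[:3,3])@n)/(d@n); P.append([(X-[500,80,0])@l,X[2]])
P=np.array(P,np.float32); print(S[0]["box"],S[0]["confidence"],cv2.minAreaRect(P),P.min(0),P.max(0))
g,r=getcmd(); print(g)
E
```

```text
[527.54366553 150.49738844  96.59811627] [3.13686668 1.21918253 1.19628522]
[289.6, 116.4, 351.0, 247.0] 0.67 ((-0.01920318603515625, 54.36842346191406), (49.84563446044922, 104.84502410888672), 0.18935872614383698) [-24.85219     2.0192964] [ 25.012411 106.87302 ]
[527.25355084 150.100265    95.38468472]
```

The silhouette fit puts the stone on the tool axis: lateral error 0.0 mm, width 49.8 mm, upright. Going in and gripping.

Emit:
{"fn": "send_rows", "kwargs": {"offset": [[0,0,0.15],[0,0,0.35],[0,0,0.55],[0,0,0.7],[0,0,0.75],[0,0,0.75]], "delta_rot": [[0,0,0],[0,0,0],[0,0,0],[0,0,0],[0,0,0],[0,0,0]]}}

```text
time: 18.98
tool_pos: [496.9, 71.6, 65.1]
tcp_rot: [3.139, 1.22, 1.198]
contact_force: [0.5, 0.6, -0.7]
grip_width: 91.6
finger_force: 0.0
```

Emit:
{"fn": "send_rows", "kwargs": {"offset": [[0,0,0],[0,0,0],[0,0,0],[0,0,0],[0,0,0],[0,0,0]], "delta_rot": [[0,0,0],[0,0,0],[0,0,0],[0,0,0],[0,0,0],[0,0,0]], "grip": 0}}

```text
time: 19.73
tool_pos: [496.5, 71.4, 64.5]
tcp_rot: [3.141, 1.221, 1.201]
contact_force: [0.6, 0.3, 0.9]
grip_width: 49.8
finger_force: 30.0
```

```bash
python3 - <<'E'
from kin import *
o=log(); print(o["tool_pos"],o["tcp_rot"],o["grip_width"],o["finger_force"],o["contact_force"])
p,r=getcmd(); setcmd(p+r.apply([0,0,90]),r); print(getcmd()[0])
c=[500,80,68]
go((c,1.2,-70),([500,80,150],1.2,-70),3,10)
go(([500,80,150],1.2,-70),([490,0,150],1.93,20),16,10)
E
```

```text
[496.54344368  71.38085055  64.54986634] [3.14142786 1.22065779 1.20066843] 49.78929425820097 29.99985694885254 [0.64394755 0.26209888 0.85189799]
[496.60810912  71.27554238  64.60287182]
offset [[-0.214, -0.0, -0.078], [-0.428, -0.0, -0.155], [-0.642, -0.0, -0.233]] 
rot [[0.0, 0.0, 0.0], [0.0, 0.0, 0.0], [0.0, 0.0, 0.0]] 
 ikerr 0.000 z 147  [ 0.41  0.96  1.24 -0.78  1.92  0.91]
offset [[-0.006, 0.014, 0.037], [-0.012, 0.027, 0.074], [-0.017, 0.04, 0.11], [-0.024, 0.052, 0.145], [-0.03, 0.064, 0.18], [-0.037, 0.075, 0.213], [-0.044, 0.085, 0.247], [-0.052, 0.095, 0.279]] 
rot [[-0.0067, 0.0156, -0.0028], [-0.0131, 0.0312, -0.0063], [-0.0192, 0.0468, -0.0104], [-0.025, 0.0623, -0.0152], [-0.0304, 0.0778, -0.0205], [-0.0354, 0.0932, -0.0265], [-0.0399, 0.1084, -0.0331], [-0.0439, 0.1236, -0.0403]] 
 ikerr 0.000 z 141  [ 0.18  0.46  1.69 -0.48  1.13  0.43]
offset [[-0.029, -0.004, 0.017], [-0.059, -0.009, 0.034], [-0.089, -0.014, 0.049], [-0.119, -0.02, 0.064], [-0.15, -0.026, 0.079], [-0.181, -0.034, 0.092], [-0.212, -0.042, 0.105], [-0.245, -0.05, 0.118]] 
rot [[-0.0028, 0.0156, -0.0067], [-0.0049, 0.0312, -0.0137], [-0.0063, 0.0468, -0.0209], [-0.007, 0.0623, -0.0284], [-0.007, 0.0777, -0.036], [-0.0063, 0.0931, -0.0438], [-0.0048, 0.1084, -0.0516], [-0.0026, 0.1235, -0.0595]] 
 ikerr 0.000 z 141  [-0.33  0.47  1.64  0.28  1.27 -0.8 ]
```

Emit:
{"fn": "send_rows", "kwargs": {"offset": [[-0.1,0,-0.036],[-0.25,0,-0.09],[-0.428,0,-0.155],[-0.642,0,-0.233],[-0.642,0,-0.233]], "delta_rot": [[0,0,0],[0,0,0],[0,0,0],[0,0,0],[0,0,0]]}}

```text
time: 20.35
tool_pos: [497.2, 71.5, 149.3]
tcp_rot: [3.129, 1.217, 1.189]
contact_force: [-0.6, 0.0, -3.3]
grip_width: 49.2
finger_force: 30.0
```

Emit:
{"fn": "send_rows", "kwargs": {"offset": [[-0.006,0.014,0.037],[-0.012,0.027,0.074],[-0.017,0.04,0.11],[-0.024,0.052,0.145],[-0.03,0.064,0.18],[-0.037,0.075,0.213],[-0.044,0.085,0.247],[-0.052,0.095,0.279]], "delta_rot": [[-0.0067,0.0156,-0.0028],[-0.0131,0.0312,-0.0063],[-0.0192,0.0468,-0.0104],[-0.025,0.0623,-0.0152],[-0.0304,0.0778,-0.0205],[-0.0354,0.0932,-0.0265],[-0.0399,0.1084,-0.0331],[-0.0439,0.1236,-0.0403]]}}

```text
time: 21.35
tool_pos: [494.1, 35.7, 140.6]
tcp_rot: [-3.141, 0.432, 1.568]
contact_force: [-1.8, -0.1, -3.2]
grip_width: 49.7
finger_force: 30.0
```

Emit:
{"fn": "send_rows", "kwargs": {"offset": [[-0.029,-0.004,0.017],[-0.059,-0.009,0.034],[-0.089,-0.014,0.049],[-0.119,-0.02,0.064],[-0.15,-0.026,0.079],[-0.181,-0.034,0.092],[-0.212,-0.042,0.105],[-0.245,-0.05,0.118]], "delta_rot": [[-0.0028,0.0156,-0.0067],[-0.0049,0.0312,-0.0137],[-0.0063,0.0468,-0.0209],[-0.007,0.0623,-0.0284],[-0.007,0.0777,-0.036],[-0.0063,0.0931,-0.0438],[-0.0048,0.1084,-0.0516],[-0.0026,0.1235,-0.0595]]}}

```text
time: 22.35
tool_pos: [488.0, 2.9, 140.3]
tcp_rot: [-3.141, -0.353, 1.932]
contact_force: [-0.7, 0.3, -2.5]
grip_width: 50.1
finger_force: 30.0
```

```bash
python3 - <<'E'
from kin import *
o=log(); print(o["tool_pos"],o["tcp_rot"],o["grip_width"],o["finger_force"],o["contact_force"])
print(getcmd()[0])
H={}
for cam in ("top","scene"):
    im=optics.capture(cam); cv2.imwrite(f"pics/{cam}3.png",im[:,:,::-1])
    for t,z in (("holder",0),("seat",18),("stop",18),("lever_knob",50)):
        for d in finder.pinpoint(t,cam)[:1]: print(cam,t,np.round(d["uv"],1),round(d["confidence"],2),np.round(ray2plane(cam,d["uv"],z),1))
im=cv2.imread("pics/top3.png")[195:325,290:450]; cv2.imwrite("pics/top3c.png",cv2.resize(im,None,fx=5,fy=4.6,interpolation=cv2.INTER_CUBIC))
E
```

```text
[487.96988223   2.947034   140.28912768] [-3.14109351 -0.35317977  1.93174613] 50.079502230129805 29.99982923269272 [-0.71158567  0.29613257 -2.49340185]
[488.84228465   3.16829632 140.56011542]
top holder [369.7 255.7] 0.58 [ 507.9 -216.2    0. ]
top seat [372.8 259. ] 0.92 [ 500.2 -220.5   18. ]
top stop [408.1 158.2] 0.27 [ 731.4 -313.8   18. ]
top lever_knob [398.7 215.2] 0.56 [ 594.5 -277.7   50. ]
scene holder [306.2 283.9] 0.7 [ 503.9 -216.8    0. ]
scene seat [304.5 278.1] 0.96 [ 500.6 -216.3   18. ]
scene stop [280.9 265.4] 0.93 [ 483.3 -159.7   18. ]
scene lever_knob [360.8 260.7] 0.71 [ 595.4 -270.4   50. ]
```

View pics/top3c.png

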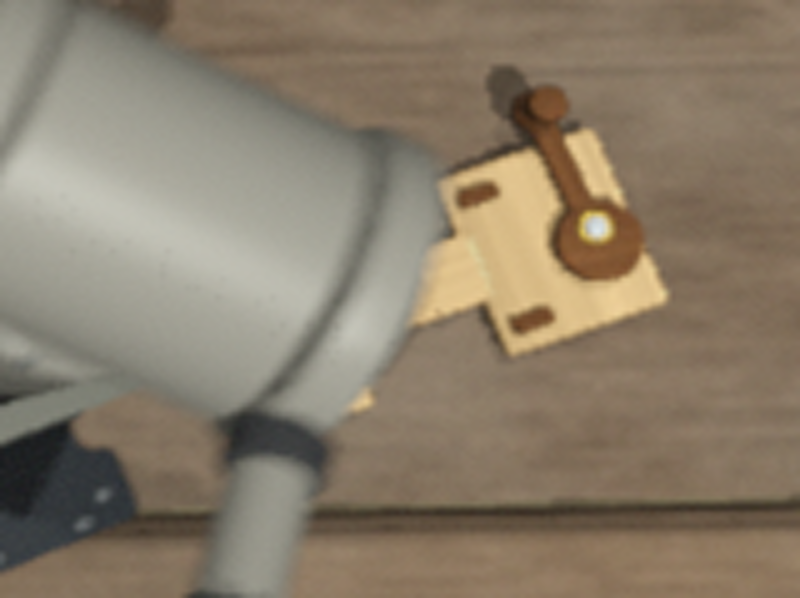

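The enlarged top view shows the holder's lever half clear of the arm: pivot at about (409,244.6), knob at (399.5,217), cheeks intact and the lever still open. Placing needs millimetre accuracy, so I'll fit the board's outline in the unobstructed first pictures.

```bash
cat > fit.py <<'E'
from h import *
from scipy.optimize import minimize
def box(x0,x1,y0,y1,z0,z1): return np.array([[x,y,z] for x in(x0,x1) for y in(y0,y1) for z in(z0,z1)],float)
board=[box(-46,46,32,88,0,18),box(-17,17,-32,32,0,18),box(-46,46,-110,-32,0,18)]
ign=[box(-33,33,62.5,80.5,18,30)]+[box(s*28-(8 if s<0 else 0),s*28+(8 if s>0 else 0),*(sorted((t*37,t*58))),18,25) for s in(1,-1) for t in(1,-1)]
ign+=[box(-21,21,-110,-67,18,36),box(-10,74,-92,-60,18,65)]
SS=4
def masks(cam,pose,sh):
    k=optics.get_calibration(cam);T=np.linalg.inv(k["world_from_camera"]);x,y,t=pose
    out=[]
    for B in (board,ign):
        m=np.zeros(sh,np.uint8)
        for b in B:
            w=np.c_[Rot(t,b,x,y)]; c=(T[:3,:3]@w.T).T+T[:3,3]
            uv=np.c_[k["fx"]*c[:,0]/c[:,2]+k["cx"],k["fy"]*c[:,1]/c[:,2]+k["cy"]]
            cv2.fillConvexPoly(m,cv2.convexHull(np.round(((uv-off[cam])*SS)*16).astype(np.int32)),255,shift=4)
        out.append(m)
    return out
def Rot(t,b,x,y):
    c,s=np.cos(t),np.sin(t); return np.c_[x+c*b[:,0]-s*b[:,1],y+s*b[:,0]+c*b[:,1],b[:,2]]
off={"top":np.array([310,190.]),"scene":np.array([230,220.])}; size={"top":(130,130),"scene":(120,170)}
def obs(cam,f):
    im=cv2.imread(f);a=off[cam].astype(int);h,w=size[cam];im=im[a[1]:a[1]+h,a[0]:a[0]+w]
    M=np.float32([[SS,0,SS*0.5-.5+0],[0,SS,SS*.5-.5]]); im=cv2.resize(im,None,fx=SS,fy=SS,interpolation=cv2.INTER_LINEAR)
    hsv=cv2.cvtColor(im,cv2.COLOR_BGR2HSV); return im,((hsv[...,2]>145)&(hsv[...,1]>60)).astype(np.uint8)*255
E
python3 - <<'E'
from fit import *
res=[]
for cam in("top","scene"):
    im,o=obs(cam,f"pics/{cam}0.png")
    n,l,st,_=cv2.connectedComponentsWithStats(o); 
    def cost(p):
        m,g=masks(cam,(p[0],p[1],p[2]/100),o.shape); g=cv2.dilate(g,np.ones((9,9)))
        m=cv2.GaussianBlur(m,(0,0),3).astype(float);q=cv2.GaussianBlur(o,(0,0),3).astype(float); w=g==0
        return np.abs(m-q)[w].mean() 
    best=min((minimize(cost,[502+dx,-213+dy,36],method="Nelder-Mead",options=dict(initial_simplex=np.array([[502+dx,-213+dy,36],[508+dx,-213+dy,36],[502+dx,-207+dy,36],[502+dx,-213+dy,40]]))) for dx,dy in((0,0),(4,-4),(-4,4))),key=lambda r:r.fun)
    p=best.x; print(cam,p,np.degrees(p[2]/100),best.fun)
    m,g=masks(cam,(p[0],p[1],p[2]/100),o.shape)
    im[cv2.morphologyEx(m,cv2.MORPH_GRADIENT,np.ones((3,3)))>0]=(0,0,255); im[cv2.morphologyEx(o,cv2.MORPH_GRADIENT,np.ones((3,3)))>0]=(0,255,0); res.append(cv2.resize(im,(400,400*im.shape[0]//im.shape[1])))
h=max(r.shape[0] for r in res); cv2.imwrite("pics/fit.png",np.hstack([cv2.copyMakeBorder(r,0,h-r.shape[0],0,0,cv2.BORDER_CONSTANT) for r in res]))
E
```

```text
top [ 501.61216387 -217.26562025   33.45997359] 19.17115269432436 1.391613904458441
scene [ 511.45016776 -207.46549796   33.41841485] 19.147341287240053 8.18441643385717
```

View pics/fit.png

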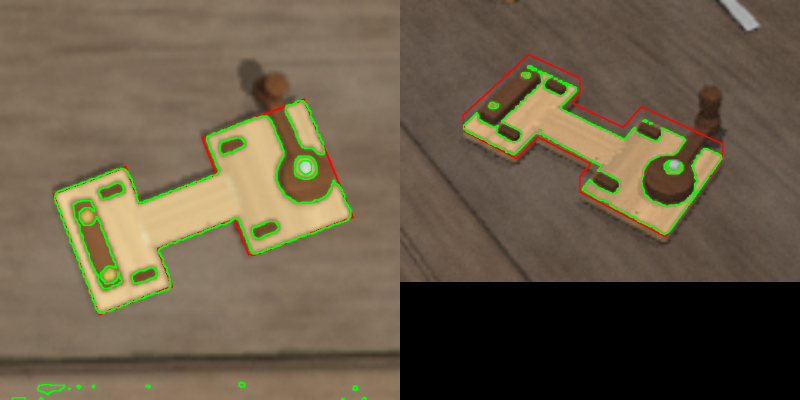

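The overlay shows the top outline matching to about a pixel. In the scene view the shaded side faces spoil the fit, so I'll refit with only the top face and correct the half-pixel shift.

```bash
sed -i 's/box(-46,46,32,88,0,18),box(-17,17,-32,32,0,18),box(-46,46,-110,-32,0,18)/box(-46,46,32,88,ZB,18),box(-17,17,-32,32,ZB,18),box(-46,46,-110,-32,ZB,18)/; s/^SS=4/SS=4/; s/((uv-off\[cam\])\*SS)\*16/((uv-off[cam]+.5)*SS-.5)*16/; s/^board/ZB=17.5\nboard/' fit.py
python3 - <<'E'
from fit import *
import fit
for cam in("top","scene"):
  for zb in (17.5,9,0):
    fit.board[:]=[box(-46,46,32,88,zb,18),box(-17,17,-32,32,zb,18),box(-46,46,-110,-32,zb,18)]
    im,o=obs(cam,f"pics/{cam}0.png")
    def cost(p):
        m,g=masks(cam,(p[0],p[1],p[2]/100),o.shape); g=cv2.dilate(g,np.ones((9,9)))
        m=cv2.GaussianBlur(m,(0,0),3).astype(float);q=cv2.GaussianBlur(o,(0,0),3).astype(float); w=g==0
        return np.abs(m-q)[w].mean() 
    best=min((minimize(cost,[a,b,33.4],method="Nelder-Mead",options=dict(initial_simplex=np.array([[a,b,33.4],[a+6,b,33.4],[a,b+6,33.4],[a,b,37]]))) for a,b in((502,-216),(505,-212),(500,-220))),key=lambda r:r.fun)
    print(cam,zb,best.x,best.fun)
E
```

```text
top 17.5 [ 502.28892813 -216.28630605   33.24901824] 1.142967925026399
top 9 [ 502.60714065 -216.57386403   33.2415501 ] 1.2605846794990818
top 0 [ 502.50036378 -216.52033634   33.16418027] 1.4160099680658818
scene 17.5 [ 503.57326293 -215.5488222    33.89575607] 0.836680619023847
scene 9 [ 507.56232971 -210.75078853   33.73400388] 3.803819547300005
scene 0 [ 510.32508844 -206.73423317   34.74831894] 8.111799773228434
```

```bash
python3 - <<'E'
from kin import *
O=np.array([502.9,-215.9]);t=.335;yd=np.array([-np.sin(t),np.cos(t)]); c=O-8.5*yd; print(c)
a=[490,0,150]; H=t+np.pi/2
go((a,1.93,20),([497,-108,130],H,20),4,10)
go(([497,-108,130],H,20),([*c,110],H,20),4,10)
go(([*c,110],H,20),([*c,48],H,20),4,10)
E
```

```text
[ 505.69453794 -223.92748763]
offset [[-0.217, -0.065, -0.035], [-0.434, -0.131, -0.069], [-0.651, -0.196, -0.104], [-0.868, -0.261, -0.139]] 
rot [[-0.0004, 0.0, 0.0008], [-0.0007, 0.0, 0.0018], [-0.001, 0.0, 0.0027], [-0.0013, 0.0, 0.0036]] 
 ikerr 0.000 z 121  [-0.51  0.55  1.56  0.24  1.3  -0.94]
offset [[-0.234, -0.062, -0.04], [-0.468, -0.125, -0.081], [-0.702, -0.187, -0.122], [-0.936, -0.249, -0.163]] 
rot [[-0.0, 0.0, -0.0], [-0.0, 0.0, -0.0], [-0.0, 0.0, -0.0], [-0.0, 0.0, -0.0]] 
 ikerr 0.000 z 101  [-0.66  0.67  1.4   0.19  1.38 -1.06]
offset [[-0.045, -0.0, 0.122], [-0.089, 0.0, 0.243], [-0.133, 0.0, 0.364], [-0.177, 0.0, 0.486]] 
rot [[-0.0, 0.0, -0.0], [-0.0, 0.0, -0.0], [-0.0, 0.0, -0.0], [-0.0, 0.0, -0.0]] 
 ikerr 0.000 z 39  [-0.66  0.74  1.45  0.2   1.25 -1.09]
```

Emit:
{"fn": "send_rows", "kwargs": {"offset": [[-0.217,-0.065,-0.035],[-0.434,-0.131,-0.069],[-0.651,-0.196,-0.104],[-0.868,-0.261,-0.139]], "delta_rot": [[-0.0004,0,0.0008],[-0.0007,0,0.0018],[-0.001,0,0.0027],[-0.0013,0,0.0036]]}}

```text
time: 23.35
tool_pos: [496.0, -105.2, 120.5]
tcp_rot: [3.141, -0.349, 1.907]
contact_force: [0.1, -0.2, -2.9]
grip_width: 49.8
finger_force: 30.0
```

Emit:
{"fn": "send_rows", "kwargs": {"offset": [[-0.234,-0.062,-0.04],[-0.468,-0.125,-0.081],[-0.702,-0.187,-0.122],[-0.936,-0.249,-0.163],[-0.936,-0.249,-0.163]], "delta_rot": [[0,0,0],[0,0,0],[0,0,0],[0,0,0],[0,0,0]]}}

```text
time: 23.98
tool_pos: [504.7, -222.1, 99.9]
tcp_rot: [3.142, -0.349, 1.905]
contact_force: [0.3, 1.1, -3.6]
grip_width: 50.1
finger_force: 30.0
```

Emit:
{"fn": "send_rows", "kwargs": {"offset": [[-0.045,0,0.122],[-0.089,0,0.243],[-0.133,0,0.364],[-0.177,0,0.486],[-0.177,0,0.486],[-0.177,0,0.486]], "delta_rot": [[0,0,0],[0,0,0],[0,0,0],[0,0,0],[0,0,0],[0,0,0]]}}

```text
time: 24.72
tool_pos: [504.9, -220.7, 38.5]
tcp_rot: [3.141, -0.349, 1.907]
contact_force: [0.2, -0.7, -3.0]
grip_width: 49.9
finger_force: 30.0
```

```bash
python3 - <<'E'
from kin import *
o=log(); print(o["tool_pos"],o["tcp_rot"],o["grip_width"],o["contact_force"],getcmd()[0],getcmd()[1].as_euler("xyz"))
im=optics.capture("scene"); cv2.imwrite("pics/s4.png",im[:,:,::-1])
im2=optics.capture("wrist")
a=cv2.resize(im[210:350,210:400],(400,295)); b=cv2.resize(im2,(400,250))
a=cv2.copyMakeBorder(cv2.resize(im[215:340,215:385],(800,588)),0,0,0,0,0); cv2.imwrite("pics/s4c.png",a[:,:,::-1])
E
```

```text
[ 504.91335951 -220.70291527   38.47431081] [ 3.14095795 -0.34922397  1.90662979] 49.88141725325611 [ 0.15288633 -0.65922234 -3.00001029] [ 504.5503878  -220.6837129    38.57735584] [-3.14121848 -0.34882635  1.90554846]
```

View pics/s4c.png

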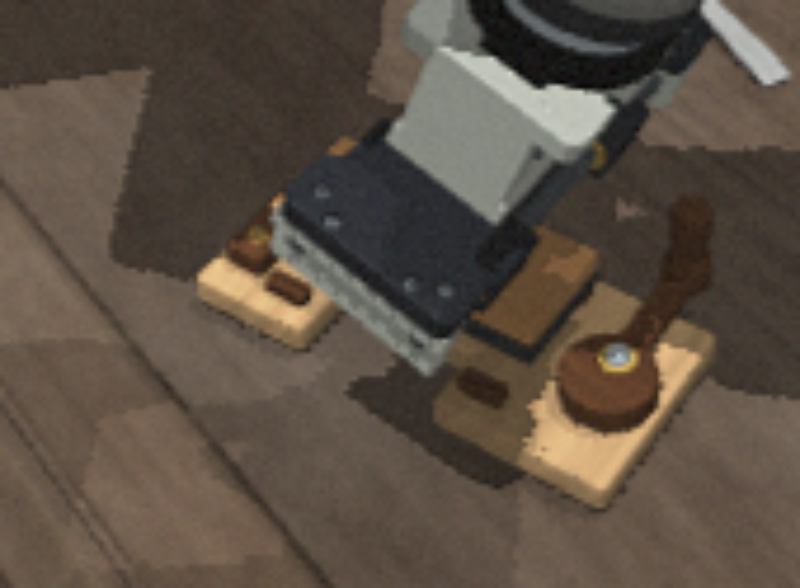

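The scene crop shows the stone tan side up above the seat, with its lever end at about (530–598, 255–360) in the crop, next to the cam. I'll check those corners in the holder frame.

```bash
python3 - <<'E'
from kin import *
O=np.array([502.9,-215.9]);t=.335
M=np.array([[np.cos(t),np.sin(t)],[-np.sin(t),np.cos(t)]])
for (x,y),z in [((533,340),58),((598,257),58),((530,360),38),((596,285),38),((466,319),38)]:
    w=ray2plane("scene",(215+x/4.706-.4,215+y/4.706-.4),z); print((x,y),z,(M@(w[:2]-O)).round(1))
p,r=getcmd(); o=get_obs(); c=np.array(o["tool_pos"])-rpy(o["tcp_rot"]).apply([0,0,10]); print("c holder",M@(c[:2]-O),c[2])
print(r.inv().apply([0,0,-17.])/120, r.inv().apply([0,0,-1.])/120)
E
```

```text
(533, 340) 58 [-27.6 -67.8]
(598, 257) 58 [ 22.7 -66.4]
(530, 360) 38 [-21.2 -62.8]
(596, 285) 38 [ 26.4 -64.2]
(466, 319) 38 [-17.3 -30.8]
c holder [ 0.40666267 -8.818225  ] 48.264853022371305
[-4.84209698e-02  4.98159748e-05  1.33134712e-01] [-2.84829234e-03  2.93035146e-06  7.83145367e-03]
```

Emit:
{"fn": "send_rows", "kwargs": {"offset": [[-0.012,0,0.034],[-0.024,0,0.067],[-0.036,0,0.1],[-0.0484,0,0.1331],[-0.0484,0,0.1331],[-0.0484,0,0.1331]], "delta_rot": [[0,0,0],[0,0,0],[0,0,0],[0,0,0],[0,0,0],[0,0,0]]}}

```text
time: 25.58
tool_pos: [504.7, -220.6, 21.3]
tcp_rot: [3.141, -0.35, 1.907]
contact_force: [0.5, -0.2, -2.5]
grip_width: 49.5
finger_force: 30.0
```

Emit:
{"fn": "send_rows", "kwargs": {"offset": [[-0.0028,0,0.0078],[-0.0057,0,0.0157],[-0.0057,0,0.0157]], "delta_rot": [[0,0,0],[0,0,0],[0,0,0]]}}

```text
time: 25.95
tool_pos: [504.6, -220.5, 19.2]
tcp_rot: [3.141, -0.35, 1.907]
contact_force: [-0.5, -0.2, -2.2]
grip_width: 49.8
finger_force: 30.0
```

Emit:
{"fn": "send_rows", "kwargs": {"offset": [[-0.002,0,0.0055],[-0.002,0,0.0055],[-0.002,0,0.0055]], "delta_rot": [[0,0,0],[0,0,0],[0,0,0]]}}

```text
time: 26.32
tool_pos: [504.7, -220.6, 19.1]
tcp_rot: [3.141, -0.35, 1.907]
contact_force: [-1.8, -0.4, 5.4]
grip_width: 49.5
finger_force: 30.0
```

Emit:
{"fn": "send_rows", "kwargs": {"offset": [[-0.002,0,0.0055],[-0.002,0,0.0055],[-0.002,0,0.0055]], "delta_rot": [[0,0,0],[0,0,0],[0,0,0]]}}

```text
time: 26.7
tool_pos: [504.7, -220.5, 19.1]
tcp_rot: [3.141, -0.35, 1.907]
contact_force: [-3.8, 0.6, 10.4]
grip_width: 49.5
finger_force: 30.0
```

Emit:
{"fn": "send_rows", "kwargs": {"offset": [[0.003,0,-0.008],[0.003,0,-0.008]], "delta_rot": [[0,0,0],[0,0,0]]}}

```text
time: 26.95
tool_pos: [504.7, -220.5, 19.1]
tcp_rot: [3.141, -0.35, 1.907]
contact_force: [-1.9, -0.3, 5.0]
grip_width: 49.8
finger_force: 30.0
```

Emit:
{"fn": "send_rows", "kwargs": {"offset": [[0,0,0],[0,0,0],[0,0,0],[0,0,0],[0,0,0],[0,0,0]], "delta_rot": [[0,0,0],[0,0,0],[0,0,0],[0,0,0],[0,0,0],[0,0,0]], "grip": 1}}

```text
time: 27.7
tool_pos: [504.7, -220.5, 18.9]
tcp_rot: [3.141, -0.35, 1.907]
contact_force: [0.1, -0.8, -0.5]
grip_width: 91.5
finger_force: 0.0
```

Emit:
{"fn": "send_rows", "kwargs": {"offset": [[0,0,-0.25],[0,0,-0.6],[0,0,-0.95],[0,0,-0.95],[0,0,-0.95]], "delta_rot": [[0,0,0],[0,0,0],[0,0,0],[0,0,0],[0,0,0]]}}

```text
time: 28.32
tool_pos: [517.0, -257.0, 125.3]
tcp_rot: [-3.141, -0.351, 1.906]
contact_force: [-0.2, 0.4, -0.5]
grip_width: 91.7
finger_force: 0.0
```

```bash
python3 - <<'E'
from kin import *
o=log(); print(o["tool_pos"],o["tcp_rot"],o["contact_force"])
O=np.array([502.9,-215.9]);t=.335
M=np.array([[np.cos(t),np.sin(t)],[-np.sin(t),np.cos(t)]])
for cam in("scene","top","wrist"):
    im=optics.capture(cam); cv2.imwrite(f"pics/{cam}5.png",im[:,:,::-1])
    for n,z in(("stone",28),("lever_knob",50)):
        for d in finder.pinpoint(n,cam)[:1]:
            w=ray2plane(cam,d["uv"],z); print(cam,n,round(d["confidence"],2),np.round(d["uv"],1),w.round(1),(M@(w[:2]-O)).round(1))
    s=finder.silhouettes("stone",cam)[:1]
    if s: print(cam,np.round(s[0]["box"]))
E
```

```text
[ 517.00041846 -256.96439715  125.30443544] [-3.14111986 -0.35070307  1.90622074] [-0.2129847   0.40723577 -0.53797306]
scene stone 0.8 [304.7 273.1] [ 503.1 -213.8   28. ] [0.9 2. ]
scene lever_knob 0.68 [360.  260.7] [ 594.2 -269.5   50. ] [ 68.6 -80.6]
scene [271. 252. 341. 299.]
top stone 0.71 [373.4 257.2] [ 504.2 -220.7   28. ] [-0.4 -4.9]
top [345. 238. 401. 275.]
wrist stone 0.65 [322.3 187.5] [ 505.8 -217.5   28. ] [ 2.2 -2.4]
wrist lever_knob 0.65 [401.5 287.8] [ 595.6 -277.    50. ] [ 67.5 -88.2]
wrist [271.  97. 414. 305.]
```

```bash
cat > lev.py <<'E'
from kin import *
O=np.array([502.9,-215.9]);t=.335
M=np.array([[np.cos(t),np.sin(t)],[-np.sin(t),np.cos(t)]])
def knob(a,rad=62.5,z=36):
    th=np.radians(14)-a; return np.r_[O+M.T@(np.array([0,-88.5])+rad*np.array([np.cos(th),np.sin(th)])),z], t+th
E
python3 - <<'E'
from lev import *
for d in finder.pinpoint("oil_can","top")[:1]: print("can",ray2plane("top",d["uv"],66))
o=get_obs(); setcmd(o["tool_pos"],rpy(o["tcp_rot"]))
k,y=knob(.17); print(k,y)
hi=np.r_[k[:2],112.]; m=(o["tool_pos"]+hi)/2; m[2]=140
go((o["tool_pos"],1.906,20),(m,(1.906+y)/2,10),5,0)
go((m,(1.906+y)/2,10),(hi,y,0),5,0)
go((hi,y,0),(k,y,0),3,0)
E
```

```text
[ 589.33240149 -274.60471658   36.        ] 0.4093460952792062
offset [[-0.023, 0.052, -0.033], [-0.046, 0.104, -0.067], [-0.07, 0.155, -0.1], [-0.093, 0.207, -0.133], [-0.116, 0.259, -0.166]] 
rot [[-0.0077, -0.0056, 0.0226], [-0.0147, -0.0111, 0.0454], [-0.0209, -0.0165, 0.0684], [-0.0263, -0.0216, 0.0917], [-0.0309, -0.0266, 0.1153]] 
 ikerr 0.000 z 140  [-0.66  0.59  1.38  0.18  1.22 -0.31]
offset [[0.002, 0.061, 0.048], [0.005, 0.121, 0.095], [0.008, 0.182, 0.143], [0.011, 0.242, 0.191], [0.013, 0.303, 0.239]] 
rot [[-0.0037, -0.0055, 0.0235], [-0.0066, -0.011, 0.0471], [-0.0087, -0.0164, 0.0709], [-0.0099, -0.0215, 0.0948], [-0.0103, -0.0264, 0.1187]] 
 ikerr 0.000 z 112  [-0.55  0.67  1.3  -0.    1.17  0.61]
offset [[0.0, -0.0, 0.211], [0.0, -0.0, 0.422], [0.0, 0.0, 0.633]] 
rot [[-0.0, -0.0, 0.0], [-0.0, -0.0, 0.0], [-0.0, -0.0, 0.0]] 
 ikerr 0.000 z 36  [-0.55  0.75  1.37 -0.    1.02  0.61]
```

Emit:
{"fn": "send_rows", "kwargs": {"offset": [[-0.023,0.052,-0.033],[-0.046,0.104,-0.067],[-0.07,0.155,-0.1],[-0.093,0.207,-0.133],[-0.116,0.259,-0.166],[-0.116,0.259,-0.166]], "delta_rot": [[-0.0077,-0.0056,0.0226],[-0.0147,-0.0111,0.0454],[-0.0209,-0.0165,0.0684],[-0.0263,-0.0216,0.0917],[-0.0309,-0.0266,0.1153],[-0.0309,-0.0266,0.1153]]}}

```text
time: 29.72
tool_pos: [553.7, -265.5, 140.6]
tcp_rot: [3.14, -0.174, 1.16]
contact_force: [0.1, -0.8, -0.9]
grip_width: 91.8
finger_force: 0.0
```

Emit:
{"fn": "send_rows", "kwargs": {"offset": [[0.002,0.061,0.048],[0.005,0.121,0.095],[0.008,0.182,0.143],[0.011,0.242,0.191],[0.013,0.303,0.239],[0.013,0.303,0.239],[0.013,0.303,0.239]], "delta_rot": [[-0.0037,-0.0055,0.0235],[-0.0066,-0.011,0.0471],[-0.0087,-0.0164,0.0709],[-0.0099,-0.0215,0.0948],[-0.0103,-0.0264,0.1187],[-0.0103,-0.0264,0.1187],[-0.0103,-0.0264,0.1187]]}}

```text
time: 30.6
tool_pos: [588.9, -274.7, 111.9]
tcp_rot: [-3.14, -0.0, 0.414]
contact_force: [-0.6, -1.0, -0.9]
grip_width: 91.5
finger_force: 0.0
```

```bash
python3 - <<'E'
from lev import *
o=log(); print(o["tool_pos"],o["tcp_rot"])
for cam in("wrist","top"):
    optics.capture(cam)
    for z in (50,):
      for n in("lever_knob","stone"):
        for d in finder.pinpoint(n,cam)[:1]:
            w=ray2plane(cam,d["uv"],50 if n!="stone" else 28); print(cam,n,round(d["confidence"],2),w.round(1),(M@(w[:2]-O)).round(1))
E
```

```text
[ 588.87637231 -274.71382924  111.87780921] [-3.14031798e+00 -3.48396097e-04  4.13711320e-01]
wrist lever_knob 0.7 [ 591.  -279.7   50. ] [ 62.2 -89.3]
top stone 0.82 [ 503.4 -215.8   28. ] [ 0.5 -0. ]
```

Emit:
{"fn": "send_rows", "kwargs": {"offset": [[0,0,0.2],[0,0,0.42],[0,0,0.633],[0,0,0.633],[0,0,0.633]], "delta_rot": [[0,0,0],[0,0,0],[0,0,0],[0,0,0],[0,0,0]]}}

```text
time: 31.52
tool_pos: [589.9, -275.0, 37.2]
tcp_rot: [3.141, -0.001, 0.41]
contact_force: [-0.6, 0.5, 0.7]
grip_width: 91.3
finger_force: 0.0
```

Emit:
{"fn": "send_rows", "kwargs": {"offset": [[0,0,0],[0,0,0],[0,0,0],[0,0,0],[0,0,0],[0,0,0],[0,0,0],[0,0,0]], "delta_rot": [[0,0,0],[0,0,0],[0,0,0],[0,0,0],[0,0,0],[0,0,0],[0,0,0],[0,0,0]], "grip": 0}}

```text
time: 32.52
tool_pos: [589.7, -274.9, 36.2]
tcp_rot: [3.141, -0.001, 0.41]
contact_force: [1.0, -0.4, -0.8]
grip_width: 17.1
finger_force: 30.0
```

```bash
python3 - <<'E'
from lev import *
o=log(); print(o["tool_pos"],o["tcp_rot"],o["grip_width"],o["finger_force"],o["contact_force"])
h=M@(o["tool_pos"][:2]-O); print("holder",h,"angle",np.radians(14)-np.arctan2(h[1]+88.5,h[0]))
k,y=knob(.17); setcmd(k,down(y))
P=np.load("P.npy")
def arc(a0,a1,n):
    p0,r0=getcmd();W=[];Of=[]
    for i in range(1,n+1):
        k,y=knob(a0+(a1-a0)*i/n); r=down(y); Of.append(np.round(r0.inv().apply(k-p0)/120,3).tolist()); W.append(np.round((r0.inv()*r).as_rotvec()/2/np.pi,4).tolist())
    go.q=ik(k,r,P,go.q)[1]
    print(a1,"offset",Of,"\nrot",W,go.q.round(2)); setcmd(p0+r0.apply(np.array(Of[-1])*120),r0*R.from_rotvec(np.array(W[-1])*2*np.pi))
arc(.17,.75,8); arc(.75,1.25,8); arc(1.25,1.6,8); arc(1.6,1.82,6)
E
```

```text
[ 589.68460011 -274.86373178   36.1588547 ] [ 3.14102475e+00 -7.94313904e-04  4.09626381e-01] 17.06209520283655 30.031006336212158 [ 0.97477887 -0.36539178 -0.78387719]
holder [ 62.57481391 -84.21805713] angle 0.1760234292052374
0.75 offset [[-0.001, 0.038, 0.0], [-0.005, 0.075, 0.0], [-0.012, 0.112, 0.0], [-0.022, 0.149, 0.0], [-0.034, 0.185, 0.0], [-0.049, 0.219, 0.0], [-0.066, 0.253, 0.0], [-0.085, 0.285, 0.0]] 
rot [[0.0, -0.0, 0.0115], [-0.0, -0.0, 0.0231], [0.0, -0.0, 0.0346], [-0.0, -0.0, 0.0462], [-0.0, -0.0, 0.0577], [0.0, -0.0, 0.0692], [0.0, -0.0, 0.0808], [0.0, -0.0, 0.0923]] [-0.6   0.78  1.3   0.    1.06  1.15]
1.25 offset [[-0.001, 0.033, 0.0], [-0.004, 0.065, 0.0], [-0.009, 0.098, 0.0], [-0.016, 0.129, 0.0], [-0.025, 0.161, 0.0], [-0.036, 0.191, 0.0], [-0.049, 0.221, 0.0], [-0.064, 0.25, 0.0]] 
rot [[-0.0, -0.0, 0.01], [-0.0, -0.0, 0.0199], [-0.0, -0.0, 0.0299], [-0.0, -0.0, 0.0398], [-0.0, -0.0, 0.0497], [-0.0, -0.0, 0.0597], [-0.0, -0.0, 0.0696], [-0.0, -0.0, 0.0796]] [-0.64  0.79  1.29  0.    1.06  1.6 ]
1.6 offset [[-0.0, 0.023, 0.0], [-0.002, 0.045, 0.0], [-0.004, 0.068, 0.0], [-0.008, 0.091, 0.0], [-0.012, 0.113, 0.0], [-0.017, 0.135, 0.0], [-0.024, 0.157, 0.0], [-0.031, 0.179, 0.0]] 
rot [[-0.0, -0.0, 0.007], [-0.0, -0.0, 0.0139], [-0.0, -0.0, 0.0209], [-0.0, -0.0, 0.0278], [-0.0, -0.0, 0.0348], [-0.0, -0.0, 0.0418], [-0.0, -0.0, 0.0487], [-0.0, -0.0, 0.0557]] [-0.67  0.78  1.31 -0.    1.05  1.92]
1.82 offset [[-0.001, 0.019, 0.0], [-0.002, 0.038, 0.0], [-0.003, 0.057, 0.0], [-0.006, 0.076, 0.0], [-0.009, 0.095, 0.0], [-0.013, 0.113, 0.0]] 
rot [[-0.0, -0.0, 0.0058], [-0.0, -0.0, 0.0117], [-0.0, -0.0, 0.0175], [-0.0, -0.0, 0.0233], [-0.0, -0.0, 0.0292], [-0.0, -0.0, 0.035]] [-0.69  0.77  1.34 -0.    1.04  2.12]
```

Gripped on the knob (17.1 mm wide). Swinging the lever along its arc.

Emit:
{"fn": "send_rows", "kwargs": {"offset": [[-0.001,0.038,0],[-0.005,0.075,0],[-0.012,0.112,0],[-0.022,0.149,0],[-0.034,0.185,0],[-0.049,0.219,0],[-0.066,0.253,0],[-0.085,0.285,0]], "delta_rot": [[0,0,0.0115],[0,0,0.0231],[0,0,0.0346],[0,0,0.0462],[0,0,0.0577],[0,0,0.0692],[0,0,0.0808],[0,0,0.0923]]}}

```text
time: 33.52
tool_pos: [594.2, -310.0, 36.1]
tcp_rot: [-3.141, -0.001, -0.172]
contact_force: [1.9, 0.8, -1.1]
grip_width: 17.3
finger_force: 30.0
```

Emit:
{"fn": "send_rows", "kwargs": {"offset": [[-0.001,0.033,0],[-0.004,0.065,0],[-0.009,0.098,0],[-0.016,0.129,0],[-0.025,0.161,0],[-0.036,0.191,0],[-0.049,0.221,0],[-0.064,0.25,0]], "delta_rot": [[0,0,0.01],[0,0,0.0199],[0,0,0.0299],[0,0,0.0398],[0,0,0.0497],[0,0,0.0597],[0,0,0.0696],[0,0,0.0796]]}}

```text
time: 34.52
tool_pos: [582.7, -337.4, 36.1]
tcp_rot: [-3.139, -0.002, -0.672]
contact_force: [6.4, 4.6, -1.7]
grip_width: 17.1
finger_force: 30.0
```

Emit:
{"fn": "send_rows", "kwargs": {"offset": [[0,0.023,0],[-0.002,0.045,0],[-0.004,0.068,0],[-0.008,0.091,0],[-0.012,0.113,0],[-0.017,0.135,0],[-0.024,0.157,0],[-0.031,0.179,0]], "delta_rot": [[0,0,0.007],[0,0,0.0139],[0,0,0.0209],[0,0,0.0278],[0,0,0.0348],[0,0,0.0418],[0,0,0.0487],[0,0,0.0557]]}}

```text
time: 35.52
tool_pos: [568.9, -350.4, 36.2]
tcp_rot: [-3.134, -0.003, -1.021]
contact_force: [15.7, 6.7, -3.6]
grip_width: 17.0
finger_force: 30.0
```

Emit:
{"fn": "send_rows", "kwargs": {"offset": [[-0.001,0.019,0],[-0.002,0.038,0],[-0.003,0.057,0],[-0.006,0.076,0],[-0.009,0.095,0],[-0.013,0.113,0],[-0.013,0.113,0],[-0.013,0.113,0]], "delta_rot": [[0,0,0.0058],[0,0,0.0117],[0,0,0.0175],[0,0,0.0233],[0,0,0.0292],[0,0,0.035],[0,0,0.035],[0,0,0.035]]}}

```text
time: 36.52
tool_pos: [556.9, -357.2, 36.2]
tcp_rot: [-3.133, -0.003, -1.24]
contact_force: [17.7, 4.2, -6.9]
grip_width: 17.1
finger_force: 30.0
```

```bash
python3 - <<'E'
from lev import *
o=log(); print(o["contact_force"],getcmd()[0])
h=M@(o["tool_pos"][:2]-O); print("holder",h,"angle",np.radians(14)-np.arctan2(h[1]+88.5,h[0]))
E
```

```text
[17.68762522  4.17213701 -6.89872834] [ 552.2851917  -358.57288966   36.        ]
holder [   4.54474996 -151.20303168] angle 1.742788401506838
```

Emit:
{"fn": "send_rows", "kwargs": {"offset": [[0,0.02,0],[-0.001,0.035,0],[-0.002,0.05,0],[-0.002,0.05,0],[-0.002,0.05,0]], "delta_rot": [[0,0,0.005],[0,0,0.01],[0,0,0.015],[0,0,0.015],[0,0,0.015]]}}

```text
time: 37.15
tool_pos: [550.8, -359.4, 36.2]
tcp_rot: [-3.134, -0.002, -1.335]
contact_force: [16.2, 2.8, -5.9]
grip_width: 17.2
finger_force: 30.0
```

```bash
python3 - <<'E'
from lev import *
o=log(); print(o["tool_pos"],o["contact_force"])
h=M@(o["tool_pos"][:2]-O); print("holder",h,"angle",np.radians(14)-np.arctan2(h[1]+88.5,h[0]))
E
```

```text
[ 550.80479823 -359.4232149    36.18629907] [16.22668654  2.8033673  -5.86304413]
holder [  -1.94422289 -151.29442458] angle 1.8460942461798333
```

Emit:
{"fn": "send_rows", "kwargs": {"offset": [[0,-0.025,0],[0,-0.03,0]], "delta_rot": [[0,0,0],[0,0,0]]}}

```text
time: 37.4
tool_pos: [552.0, -359.0, 36.1]
tcp_rot: [-3.138, -0.001, -1.334]
contact_force: [6.8, 1.2, -1.3]
grip_width: 17.2
finger_force: 30.0
```

Emit:
{"fn": "send_rows", "kwargs": {"offset": [[0,0,0],[0,0,0],[0,0,0],[0,0,0],[0,0,0]], "delta_rot": [[0,0,0],[0,0,0],[0,0,0],[0,0,0],[0,0,0]], "grip": 1}}

```text
time: 38.02
tool_pos: [549.7, -359.8, 36.0]
tcp_rot: [3.141, 0.0, -1.335]
contact_force: [0.7, 0.3, -0.3]
grip_width: 62.6
finger_force: 0.0
```

Emit:
{"fn": "send_rows", "kwargs": {"offset": [[0,0,-0.2],[0,0,-0.6],[0,0,-0.95],[0,0,-0.95],[0,0,-0.95]], "delta_rot": [[0,0,0],[0,0,0],[0,0,0],[0,0,0],[0,0,0]]}}

```text
time: 38.65
tool_pos: [549.5, -359.3, 149.3]
tcp_rot: [3.141, 0.001, -1.335]
contact_force: [0.2, 0.3, -0.5]
grip_width: 91.7
finger_force: 0.0
```

```bash
python3 - <<'E'
from lev import *
for cam in("scene","top","wrist"):
    im=optics.capture(cam); cv2.imwrite(f"pics/{cam}9.png",im[:,:,::-1])
    for n,z in(("stone",28),("lever_knob",50),("stop",18)):
        for d in finder.pinpoint(n,cam)[:1]:
            w=ray2plane(cam,d["uv"],z); h=M@(w[:2]-O); print(cam,n,round(d["confidence"],2),h.round(1), "ang %.2f"%(np.radians(14)-np.arctan2(h[1]+88.5,h[0])))
    for d in finder.silhouettes("stone",cam)[:1]:
        c=max(cv2.findContours(d["region"].astype(np.uint8),cv2.RETR_EXTERNAL,cv2.CHAIN_APPROX_NONE)[0],key=cv2.contourArea)
        p=np.array([M@(ray2plane(cam,q[0],38)[:2]-O) for q in c],np.float32); print(cam,cv2.minAreaRect(p),p.min(0),p.max(0), im[d["region"]].mean(0).round())
E
```

```text
scene stone 0.79 [9.1 6.4] ang -1.23
scene lever_knob 0.94 [  16.2 -148.8] ang 1.55
scene stop 0.88 [-7.7 61.4] ang -1.38
scene ((-5.683540344238281, -3.0134963989257812), (63.438201904296875, 130.58445739746094), 0.5126532316207886) [-37.37936 -68.15558] [26.321884 62.502235] [170. 126.  83.]
top stone 0.62 [345.6 237.2] ang -0.51
top lever_knob 0.71 [   8.7 -150.3] ang 1.68
top stop 0.67 [ 0.8 59.6] ang -1.32
top ((-0.7706775665283203, 1.1668930053710938), (52.33659744262695, 129.48602294921875), 0.12875927984714508) [-26.848307 -63.592537] [25.525879 65.8984  ] [214. 179. 125.]
wrist lever_knob 0.69 [   8.4 -151.7] ang 1.68
wrist ((-0.6790409088134766, -48.56684112548828), (30.610706329345703, 52.673545837402344), 83.97604370117188) [-26.16203 -66.01697] [ 25.164394 -30.795246] [240. 202. 122.]
```

```bash
python3 - <<'E'
from lev import *
o=get_obs(); setcmd(o["tool_pos"],rpy(o["tcp_rot"])); move(o["tool_pos"]+[-80,-80,60],rpy(o["tcp_rot"]))
E
```

```text
offset [0.492, 0.8041, -0.5003] rot [0.0, 0.0, 0.0] | mm 128 deg 0 minrows 2.0
```

Emit:
{"fn": "send_rows", "kwargs": {"offset": [[0.16,0.27,-0.17],[0.33,0.54,-0.33],[0.49,0.8,-0.5],[0.49,0.8,-0.5]], "delta_rot": [[0,0,0],[0,0,0],[0,0,0],[0,0,0]]}}

```text
time: 39.9
tool_pos: [469.2, -441.8, 212.0]
tcp_rot: [-3.14, -0.003, -1.338]
contact_force: [-1.0, -0.2, 0.4]
grip_width: 92.0
finger_force: 0.0
```

```bash
python3 - <<'E'
from lev import *
def knobpix(f,cam,guess):
    # compare edges: report detector & dark-brown blob projected at knob top z=63
    pass
for cam in("top","scene"):
    im=optics.capture(cam); cv2.imwrite(f"pics/{cam}10.png",im[:,:,::-1])
    for d in finder.pinpoint("lever_knob",cam)[:1]:
        w=ray2plane(cam,d["uv"],50); h=M@(w[:2]-O); print(cam,np.round(d["uv"],1),round(d["confidence"],2),h.round(1),"ang %.2f"%(np.radians(14)-np.arctan2(h[1]+88.5,h[0])))
    for d in finder.pinpoint("stone",cam)[:1]:
        w=ray2plane(cam,d["uv"],28); print("stone",(M@(w[:2]-O)).round(1),round(d["confidence"],2))
    # template: predicted knob+arm silhouette for each angle against darkness of the first picture vs now
    a=cv2.imread(f"pics/{cam}0.png").astype(int); b=im[:,:,::-1].astype(int)
    k=optics.get_calibration(cam);T=np.linalg.inv(k["world_from_camera"])
    def prj(p):
        c=T[:3,:3]@p+T[:3,3]; return (k["fx"]*c[0]/c[2]+k["cx"],k["fy"]*c[1]/c[2]+k["cy"])
    def score(I,an):
        # knob top disc radius 8.5 at z 63: mean colour redness
        c,_=knob(an,62,63); ph=np.linspace(0,2*np.pi,24)
        poly=np.array([prj(c+[8*np.cos(q),8*np.sin(q),0]) for q in ph]); m=np.zeros(I.shape[:2],np.uint8)
        cv2.fillConvexPoly(m,np.round(poly*16).astype(np.int32),255,shift=4); s=I[m>0].mean(0); return s[2]-s[0]
    for nm,I,r in(("start",a,np.arange(-.1,.5,.05)),("now",b,np.arange(1.4,2.0,.05))): print(nm,[(round(float(x),2),int(score(I,x))) for x in r])
E
```

```text
top [434.2 231.6] 0.93 [   5.4 -147.3] ang 1.72
stone [-1.2  3.5] 0.69
start [(-0.1, 31), (-0.05, 33), (0.0, 39), (0.05, 46), (0.1, 54), (0.15, 59), (0.2, 62), (0.25, 58), (0.3, 50), (0.35, 46), (0.4, 40), (0.45, 37)]
now [(1.4, 26), (1.45, 30), (1.5, 38), (1.55, 47), (1.6, 54), (1.65, 61), (1.7, 63), (1.75, 54), (1.8, 47), (1.85, 41), (1.9, 33), (1.95, 30), (2.0, 29)]
scene [377.9 291.3] 0.88 [  18.2 -143.2] ang 1.49
stone [-2.  -4.2] 0.94
start [(-0.1, 26), (-0.05, 27), (0.0, 28), (0.05, 31), (0.1, 35), (0.15, 39), (0.2, 44), (0.25, 44), (0.3, 40), (0.35, 36), (0.4, 31), (0.45, 28)]
now [(1.4, -2), (1.45, 0), (1.5, 0), (1.55, 1), (1.6, 2), (1.65, 3), (1.7, 4), (1.75, 4), (1.8, 3), (1.85, 2), (1.9, 2), (1.95, 3), (2.0, 3)]
```

```bash
python3 -c "
from plant import ticket; print(ticket.close_job())"
```

```text
the job is handed in; nothing more can be done
None
```

I handed the job in, but the simulator returned no verdict: the stone lies tan face up in the seat against the end stop, and the lever measures about 1.7 rad, above the required 1.5.

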